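Raise the board drill's chip guard onto its catch

TASK

Take the yellow grip tab of the small blue bench drill's clear chip guard and lift the guard until its pawl snaps onto the catch, so that it stays up by itself when you let go. The catch is clamped at a different height every time, with a rubber end stop just above it: feel your way up gently and do not force the guard against the stop. Leave the other things on the bench where they are.

Things in the scene. Friction and masses are not known exactly. Their poses are not given: they have to be found in the camera images.
- drill: Bench drill for circuit boards, fixed: grey base plate 210 x 160 x 14 mm, square column at the back, blue spindle head with a round motor on top (387 mm). Origin: centre of the base's underside. x axis from the grip tab (front) towards the column, y to the drill's left, z up; yaw varies.
- head_edge (a point): Middle of the lower front edge of the blue head (90 mm wide), 250 mm above the bench, at x = -78 mm in the drill's frame. It overhangs the grip tab, whose middle is only 10 mm in front of it: a tool pointing straight down would hit it. Come from the front, the fingers leaning forward and down along the drill's x axis, 30 to 45 degrees from vertical.
- grip_tab (a point): Middle of the yellow grip tab on the guard's front, moving with it; at (-88, 0, 85) mm in the drill's frame with the guard down, axes as the drill's. A level bar 16 mm thick (y), 24 mm high, 54 mm long (x), free at both sides, above and below; it ends 20 mm in front of this point and meets its plate 34 mm behind it.
- guard (a joint): Height of the clear guard in m: 0 = right down, grows upward. It runs straight up and down, weighs 0.3 to 0.6 kg and falls when let go, until its pawl has hooked over the catch. The catch holds it at some height from 0.038 to 0.078, unknown beforehand; once hooked it can go only up from there.
- bar_foot (a point): Foot (at base-plate level) of the upright dark steel bar beside the column, at its left, that bears the catch (one saw tooth; riding over it takes up to 3 N more lift) and, higher, an orange rubber stop. The two are clamped together: the stop is met 8 mm above where the catch holds the guard and yields about 1 mm per 10 N; over 35 N on it is forcing.
- red_level: Red spirit level standing on its long edge, 170 mm long (its y axis), 19 mm thick, 36 mm high, loose; origin at the centre of its underside. Bystander.
- white_box: Small white carton 87 x 60 x 45 mm, loose; origin at the centre of its underside. Bystander.
- parts_bin: Dark grey open parts bin 91 x 106 x 52 mm, loose; origin at the centre of its underside. Bystander.

How it is judged (in metres and radians):
At the end, for the whole second after the job is handed in: The guard hangs still on its catch by itself (guard joint between 0.034 and 0.082 m, moving less than 10 mm/s), let go by the robot (value of joint guard between 0.034 and 0.082 m and velocity of joint guard between -0.01 and 0.01 m/s); the robot touches nothing.
It fails at once if the guard was forced against its rubber stop (more than 35 N) (contact force between catch_bar_c2 and anything else above 35 N).
It fails at once if the spirit level, the white carton or the parts bin was moved by more than 20 mm (distance of any of red_level, white_box, parts_bin from where it was at the start of the episode above 0.02 m).
It also fails if it takes over 38 s, if anything falls off the work surface, if the arm or the gripper's body presses on something with over 40 N, if the wrist force passes 120 N, or if a joint passes its speed limit or range.

ROBOT

A 6-joint arm with a two-finger parallel gripper is mounted at the origin on a cart in front of the work surface, level with it; the furniture and walls round the work are solid. World frame = base frame: x ahead of the robot, y to its left, z up, the work surface at z = 0. Lengths are in mm, angles in rad, forces in N, time in s.
With the tool pointing down it reaches from about 350 to 875 mm from the base axis. Payload 4.2 kg.
Tool frame: the origin (TCP) lies between the finger pads; the fingertips stand 17 mm ahead of it and the grasp point (between the pads) lies 2 mm behind it (tip_reach is the distance from the TCP to the fingertips, in mm); z points along the fingers, y is the line along which they close (so a half turn about z gives the same grasp; the last joint's range is limited). The gripper opens to 85 mm and grips with 20 to 120 N. Pads are 22 mm wide; open, the fingers measure 114 mm over their backs; the gripper's body (76 mm by 85 mm) begins 54 mm behind the grasp point. The pads swing forward as they close: fully open they stand 13 mm farther back than shut.
Start: joints at [1.465, 0.385, 0.008, 0, -1.194, -0.259], TCP at [222.944, 583.863, 248.312] pointing down, gripper open.
Joint ranges: [-3.14, 3.14], [-1.21, 2.06], [-1.07, 1.41], [-3.16, 2.05], [-2.99, -0.16], [-3.1, 3.1]. Speed limits (rad/s): [2.79, 2.79, 3.14, 3.14, 3.14, 3.14].

INTERFACE

Orientations are given as a unit quaternion [x, y, z, w].
In Python, from bench import read_state, get_image, job_done, recognise, place_of, tip_reach gives the robot as it stands. The module is installed in compiled form; this text tells all that it offers.
- The arm moves only by the tool carry_out, never from a script. Its arguments are lists of equal length, an entry for each row: "slide": the shift along the tool's x, y, z in m, a list of three; "roll": the turn about the tool's z in degrees; "claw": the finger opening in m, from 0 to 0.0854. A call has 1 to 8 rows; each row is the pose to reach, as a shift and turn from the pose commanded when the call began, along the tool's axes at that moment; what a row does not reach only later rows make up. A row lasts 1/8 s, in which the tool goes at most 62.5 mm and 10.7 degrees, less where a joint would pass 70% of its speed; a pose out of reach is approached as far as the arm can. A call with a gripper value outside its range is refused whole. The fingers move at their own pace and stop on an object; the grip force is fixed at half the most. Time passes only in rows, so rows that repeat a pose let the fingers close. It gives the time, the measured TCP pose, the force, the opening and the grip force at its end, in the units of the state.
- read_state(): the state, without advancing time (a new reading comes with each control period).
- get_image(name): name is "side" or "top" or "wrist"; returns a dict with "img" (420x560x3 uint8, red, green, blue), "z_map" (420x560 float32, mm along the optical axis (not along the pixel's ray), 0 where there is no reading), "mtx" (3x3 intrinsics, pixels), "world_from_camera" (4x4, takes a point from camera to world coordinates); the wrist camera has in their place "T_tool_cam" (4x4, takes a point from camera to tool coordinates, whose origin is the TCP and whose axes are the flange's). Camera axes: x right, y up, looking along -z (the intrinsics and any distortion apply to the point x, -y, -z); pixel columns grow to the right and rows downward; lengths in mm; the calibration is good to about 2 mm. The wrist camera is an equidistant fisheye: a pixel r from the principal point sees the ray r / f radians off the axis. A picture is of the moment at which its call begins: read the wrist's pose just before it.
- job_done(): hands the job in; it is judged then, once.
Trained networks look in a picture, given as the dict that the camera call returned (one of the last four; its "shot" number tells which), for a name from the list of things; names that differ only in an ending like _2 or _b are one class to them, and where a whole thing is asked for, a point or a joint stands for the part that bears it (a point fixed in the world has none). Each returns a list of dicts, best first, with "conf" (0 to 1); they miss things now and then, are a little off and sometimes report something else, mostly with a low value. They report only what shows in the picture. A call takes as long as a camera call.
- recognise(picture, thing): "at" ([column, row] in pixels, amid what is visible of it).
- place_of(picture, thing): "at" ([column, row] in pixels: a listed point, or the origin of a listed thing).
The state is a dict: "clock": time; "joints": joint angles; "joint_vel": joint speeds; "joint_efforts": joint torques, N m; "position": TCP position; "ee_rot": TCP orientation; "contact_force": force on the tool from outside, world axes, zero at the start; "wrist_torque": the same for the moment, N m; "gripper_width": finger opening in mm; "grasp_force": force on a finger pad.
Only numpy, scipy, OpenCV 4.12 (cv2) and the standard library are available. Lean on these libraries where they do the work, as an engineer would, in place of code of your own. Each camera call takes 0.05 s, during which the arm holds its last target. There are 200 camera calls.

## Working session

There is one attempt and no reset: what is moved stays moved. The work goes in short steps, Python scripts to look and compute and a tool call to move; the robot and the scene stay as the last step left them, time stands still between calls to the robot, and variables do not carry over. Pictures are saved under pics/ and viewed, at most 10 in all, crops included, and the job is handed in when it is done.

Besides the shell and the picture viewer there is one more tool, called after ">>>" as name(argument=value, ...) on one line, values as JSON. carry_out: Moves the arm, as the interface text tells. Its arguments: {"type":"object","properties":{"slide":{"type":"array"},"roll":{"type":"array"},"claw":{"type":"array"}},"required":["slide","roll","claw"]}

```bash
mkdir -p pics
cat > h.py <<'E'
import numpy as np, cv2
from bench import *
from scipy.spatial.transform import Rotation as R
def pix(p,uv,depth=None):
    "world ray (origin,dir) for fixed cameras"
    K=p["mtx"];T=np.array(p["world_from_camera"])
    d=np.linalg.inv(K)@[uv[0],uv[1],1.]
    d=np.array([d[0],-d[1],-d[2]])
    return T[:3,3],T[:3,:3]@d
def at_depth(p,uv):
    o,d=pix(p,uv);u,v=int(round(uv[0])),int(round(uv[1]))
    w=p["z_map"][max(0,v-2):v+3,max(0,u-2):u+3];w=w[w>0]
    return o+d*np.median(w) if w.size else None
def tri(rays):
    A=np.zeros((3,3));b=np.zeros(3)
    for o,d in rays:
        d=d/np.linalg.norm(d);M=np.eye(3)-np.outer(d,d);A+=M;b+=M@o
    x=np.linalg.solve(A,b)
    return x,[np.linalg.norm((np.eye(3)-np.outer(d,d)/(d@d))@(x-o)) for o,d in rays]
E
python3 - <<'E'
from h import *
np.set_printoptions(precision=1,suppress=True)
s=read_state();print(s)
P={}
for n in("side","top"):
    p=P[n]=get_image(n);cv2.imwrite(f"pics/{n}0.png",p["img"][:,:,::-1])
rays={}
for t in["drill","head_edge","grip_tab","bar_foot","red_level","white_box","parts_bin"]:
    for n in P:
        r=place_of(P[n],t)
        for q in r[:2]: print(t,n,np.array(q["at"]),round(q["conf"],2),at_depth(P[n],q["at"]))
        if r: rays.setdefault(t,[]).append(pix(P[n],r[0]["at"]))
    if len(rays.get(t,[]))==2: print("  tri",*tri(rays[t]))
E
```

```text
{'clock': 0.0, 'joints': array([ 1.5,  0.4,  0. , -0. , -1.2, -0.3]), 'joint_vel': array([-0.,  0., -0., -0., -0.,  0.]), 'joint_efforts': array([ -0. , -39.2,  18.8,   4.2,  -0. ,   0. ]), 'position': array([222.8, 583.4, 247.2]), 'ee_rot': array([ 1. , -0.2, -0. ,  0. ]), 'contact_force': array([0. , 0.4, 0.5]), 'wrist_torque': array([-0.,  0.,  0.]), 'grasp_force': 0.0, 'gripper_width': 85.47485901122083}
drill side [305.5 264.1] 0.95 [632.5  71.   54. ]
drill top [287.3 197. ] 0.62 [602.3 138.9 325. ]
  tri [672.7 126.8  -7.2] [np.float64(2.628303439815544), np.float64(2.6283034398154093)]
head_edge side [284.1 190. ] 0.64 [788.  454.6   7.9]
head_edge side [206.5 219.7] 0.39 [492.3 384.9  34.8]
head_edge top [296.5 210.6] 0.77 [618.7 107.9  98.2]
  tri [591.6 116.2 255.9] [np.float64(2.8137369141897617), np.float64(2.813736914189824)]
grip_tab side [283.9 253.8] 0.78 [591.1 106.3  77.4]
grip_tab top [294.2 225. ] 0.65 [583.8 113.6  96.9]
  tri [590.4 111.2  73.2] [np.float64(3.0574058877028167), np.float64(3.0574058877026062)]
bar_foot side [314.  238.2] 0.69 [731.5 184.   17.6]
bar_foot top [269.2 174.6] 0.91 [700.7 173.9 124.3]
  tri [726.1 174.4  26.8] [np.float64(1.087610073271764), np.float64(1.0876100732715148)]
red_level side [331.9 350.7] 0.97 [ 564.4 -147.3   16.1]
red_level top [388.6 236.2] 0.81 [ 567.8 -133.3   18.5]
  tri [ 570.9 -138.3    1. ] [np.float64(0.9142944276029785), np.float64(0.9142944276030819)]
white_box side [251.2 215.4] 0.74 [622.  358.8  22.3]
white_box top [187.3 211.8] 0.8 [624.6 378.8  45.2]
  tri [633.7 386.7   0.4] [np.float64(0.860893129405367), np.float64(0.860893129405048)]
parts_bin side [206.4 219. ] 0.58 [501.2 413.8  15.6]
parts_bin top [166.5 263. ] 0.67 [499.6 433.6   5.6]
parts_bin top [189.4 212. ] 0.52 [624.2 373.7  44.5]
  tri [503.4 433.4   1.5] [np.float64(3.6679241030152867), np.float64(3.6679241030152414)]
```

Run:
```python
import cv2,numpy as np
a=cv2.imread("pics/side0.png")[120:400,130:430];b=cv2.imread("pics/top0.png")[130:330,130:430]
a=cv2.resize(a,None,fx=1.33,fy=1.33);b=cv2.resize(b,None,fx=1.33,fy=1.33)
c=np.zeros((a.shape[0],a.shape[1]+b.shape[1],3),np.uint8);c[:,:a.shape[1]]=a;c[:b.shape[0],a.shape[1]:]=b
cv2.imwrite("pics/c0.png",c);print(c.shape)
```

```text
(372, 798, 3)
```

View pics/c0.png

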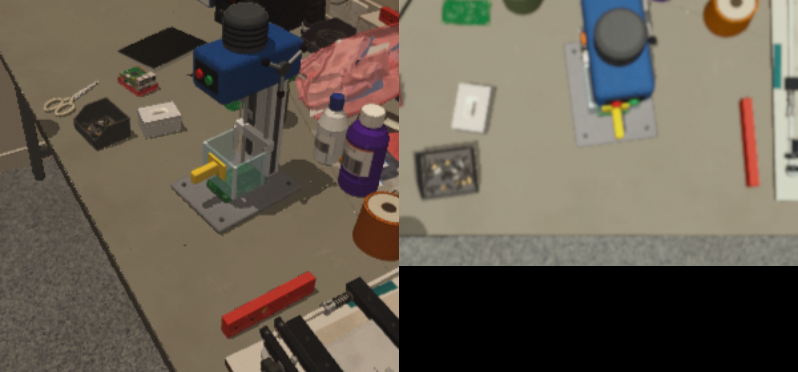

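The side view (left) shows the yellow tab sticking out at front-left, near full-image (284,250). In the top view (right) it is near (294,220), pointing towards the robot. The bystanders are well clear of it. Next I'll measure the yaw from the yellow tab and the base plate.

```bash
cat >> h.py <<'E'
def cloud(p):
    K=p["mtx"];T=np.array(p["world_from_camera"]);z=p["z_map"]
    v,u=np.indices(z.shape);d=np.stack([u,v,np.ones_like(u)],-1).reshape(-1,3)@np.linalg.inv(K).T
    d=d*[1,-1,-1]*z.reshape(-1,1)
    return (d@T[:3,:3].T+T[:3,3]).reshape(*z.shape,3)
def yellow(p):
    h=cv2.cvtColor(p["img"],cv2.COLOR_RGB2HSV)
    return (cv2.inRange(h,(20,120,90),(34,255,255))>0)&(p["z_map"]>0)
E
python3 - <<'E'
from h import *
np.set_printoptions(precision=1,suppress=True)
for n in("side","top"):
    p=get_image(n);C=cloud(p)
    near=(abs(C[...,0]-590)<60)&(abs(C[...,1]-112)<60)
    m=yellow(p)&near&(C[...,2]>60)&(C[...,2]<130);q=C[m]
    print(n,m.sum(),np.percentile(q,[3,50,97],axis=0))
    vv,uu=np.nonzero(m);print(uu.min(),uu.max(),vv.min(),vv.max())
    c=q[:,:2]-q[:,:2].mean(0);w=np.linalg.svd(c,full_matrices=False)[2][0];print("tab yaw",np.degrees(np.arctan(w[1]/w[0])))
    # top band
    if n=="top":
        hs=cv2.cvtColor(p["img"],cv2.COLOR_RGB2HSV)
        g=(abs(C[...,2]-14)<7)&(abs(C[...,0]-670)<160)&(abs(C[...,1]-127)<140)
        g=cv2.morphologyEx(g.astype(np.uint8),cv2.MORPH_OPEN,np.ones((3,3)))>0
        print("plate",g.sum(),cv2.minAreaRect(C[g][:,:2].astype(np.float32)))
        b=(abs(C[...,2]-300)<60)&(hs[...,0]>100)&(hs[...,0]<125)&(hs[...,1]>120)&(abs(C[...,0]-670)<160)&(abs(C[...,1]-127)<100)
        q=C[b].astype(np.float32);print("head",b.sum(),np.median(q[:,2]),cv2.minAreaRect(q[:,:2]))
E
```

```text
side 334 [[565.5  92.6  74.6]
 [606.7 107.2  94. ]
 [624.9 135.7 103.8]]
273 299 235 257
tab yaw 2.8418479446152265
top 208 [[566.9  97.5  77.7]
 [601.  114.1  96.6]
 [622.2 137.8 103.5]]
283 302 208 233
tab yaw 9.40909033846513
plate 1965 ((672.5859985351562, 124.09884643554688), (210.97569274902344, 159.99398803710938), 7.675055503845215)Traceback (most recent call last):
  File "<stdin>", line 17, in <module>
cv2.error: OpenCV(4.12.0) /io/opencv/modules/imgproc/src/convhull.cpp:143: error: (-215:Assertion failed) total >= 0 && (depth == CV_32F || depth == CV_32S) in function 'convexHull'
```

```bash
cat >> h.py <<'E'
PSI=np.radians(7.7); C0=np.array([672.6,124.1,0])
X=np.array([np.cos(PSI),np.sin(PSI),0]);Y=np.array([-np.sin(PSI),np.cos(PSI),0])
def drill(p): return C0+p[0]*X+p[1]*Y+np.array([0,0,p[2]])
def info(tgt=None):
    s=read_state();r=R.from_quat(s["ee_rot"]);M=r.as_matrix()
    d=s["position"]-C0;print("t",round(s["clock"],2),"pos",s["position"],"drillfr",np.array([d@X,d@Y,d[2]]))
    print("z in drill",np.round([M[:,2]@X,M[:,2]@Y,M[2,2]],3),"tilt",np.degrees(np.arccos(-M[2,2])),"y in drill",np.round([M[:,1]@X,M[:,1]@Y,M[2,1]],3),"F",s["contact_force"],"w",s["gripper_width"],"j",np.round(s["joints"],3))
    # roll to level tool y with drill +-y
    yl=M.T@Y; a=np.degrees(np.arctan2(-yl[0],yl[1])); print("roll to +Y",a,"or",(a+360)%360-180)
    if tgt is not None: print("slide mm",M.T@(np.array(tgt)-s["position"]))
E
python3 - <<'E'
from h import *
np.set_printoptions(precision=1,suppress=True)
info([380,51,480])
p=get_image("wrist");print(p["mtx"],np.array(p["T_tool_cam"]))
E
```

```text
t 0.9 pos [222.9 583.9 248.3] drillfr [-384.   515.9  248.3]
z in drill [-0.  0. -1.] tilt 0.0036386267256897954 y in drill [-0.5 -0.9 -0. ] F [ 0.1  0.5 -0.1] w 85.6661916179305 j [ 1.5  0.4  0.  -0.  -1.2 -0.3]
roll to +Y 151.39867529611382 or -28.601324703886178
slide mm [ 336.8  441.8 -231.7]
[[325.2   0.  278.1]
 [  0.  325.2 206.9]
 [  0.    0.    1. ]] [[  -0.     1.     0.3   77.4]
 [   1.     0.    -0.     0.4]
 [  -0.     0.3   -1.  -124.6]
 [   0.     0.     0.     1. ]]
```

The tool starts vertical and the moves only offer shifts and roll. I'll first carry it in front of the drill and align the roll. Then I'll find out how to get the forward lean.

>>> carry_out(slide=[[0.034,0.044,-0.023],[0.068,0.088,-0.046],[0.101,0.132,-0.07],[0.135,0.176,-0.093],[0.168,0.22,-0.116],[0.202,0.265,-0.139],[0.236,0.31,-0.162],[0.27,0.354,-0.185]], roll=[-4,-8,-12,-16,-20,-24,-27,-28.6], claw=[0.0854,0.0854,0.0854,0.0854,0.0854,0.0854,0.0854,0.0854])

```text
clock: 1.95
position: [348.7, 154.9, 434.5]
ee_rot: [0.998, 0.068, 0.001, -0.001]
contact_force: [1.1, 0.4, -0.4]
gripper_width: 85.7
grasp_force: 0.0
```

Run:
```python
from h import *
np.set_printoptions(precision=1,suppress=True)
info([400,54,480])
```

```text
t 1.95 pos [348.7 154.9 434.5] drillfr [-316.8   73.9  434.5]
z in drill [ 0.  0. -1.] tilt 0.09630031438507258 y in drill [ 0. -1. -0.] F [ 1.1  0.4 -0.4] w 85.71426747033951 j [ 0.8 -0.1 -0.1  0.  -1.6  0.9]
roll to +Y -179.89466787777337 or 0.10533212222662769
slide mm [ 37.2 106.8 -45.5]
```

>>> carry_out(slide=[[0.013,0.036,-0.05],[0.025,0.072,-0.1],[0.037,0.107,-0.15],[0.037,0.107,-0.2],[0.037,0.107,-0.26],[0.037,0.107,-0.32],[0.037,0.107,-0.38],[0.037,0.107,-0.44]], roll=[0,0,0,0,0,0,0,0], claw=[0.0854,0.0854,0.0854,0.0854,0.0854,0.0854,0.0854,0.0854])

```text
clock: 2.95
position: [382.8, 53.7, 800.0]
ee_rot: [0.998, 0.066, 0.006, 0.003]
contact_force: [6.5, -20.8, 43.4]
gripper_width: 85.2
grasp_force: 0.0
```

Run:
```python
from h import *
np.set_printoptions(precision=3,suppress=True)
info([400,54,480])
```

```text
t 2.95 pos [382.836  53.747 799.989] drillfr [-296.578  -30.895  799.989]
z in drill [ 0.011 -0.007 -1.   ] tilt 0.7584058864509905 y in drill [-0.002 -1.     0.007] F [  6.483 -20.823  43.431] w 85.24315226328287 j [ 0.574  0.297  1.408  0.025 -2.675  1.151]
roll to +Y 179.87285047614822 or -0.12714952385181277
slide mm [ 13.432  -0.197 320.168]
```

>>> carry_out(slide=[[0,0,0],[0,0,0],[0,0,-0.03],[0,0,-0.06],[0,0,-0.06]], roll=[0,0,0,0,0], claw=[0.0854,0.0854,0.0854,0.0854,0.0854])

```text
clock: 3.58
position: [360.2, 49.9, 812.7]
ee_rot: [0.998, 0.067, 0.019, 0.002]
contact_force: [-0.1, 0.4, -0.2]
gripper_width: 85.3
grasp_force: 0.0
```

Run:
```python
from h import *
np.set_printoptions(precision=3,suppress=True)
info([400,54,480])
```

```text
t 3.58 pos [360.198  49.929 812.701] drillfr [-319.523  -31.645  812.701]
z in drill [ 0.038 -0.007 -0.999] tilt 2.2088907080354265 y in drill [ 0.    -1.     0.007] F [-0.075  0.43  -0.163] w 85.26967336896743 j [ 0.612  0.264  1.408  0.053 -2.683  1.141]
roll to +Y -179.97768561353774 or 0.022314386462255698
slide mm [ 27.332  -0.932 333.98 ]
```

>>> carry_out(slide=[[0,0,0.04],[0,0,0.08],[0,0,0.12],[0,0,0.12]], roll=[0,0,0,0], claw=[0.0854,0.0854,0.0854,0.0854])

```text
clock: 4.08
position: [365.2, 50.7, 683.3]
ee_rot: [0.998, 0.068, 0.007, 0.008]
contact_force: [-0.0, 1.0, 0.8]
gripper_width: 85.2
grasp_force: 0.0
```

Run:
```python
from h import *
np.set_printoptions(precision=3,suppress=True)
info([400,54,480])
```

```text
t 4.08 pos [365.188  50.741 683.299] drillfr [-314.47   -31.508  683.299]
z in drill [ 0.013 -0.016 -1.   ] tilt 1.1739725598839679 y in drill [ 0.002 -1.     0.016] F [-0.033  1.048  0.842] w 85.17486050728948 j [ 0.603 -0.034  0.558  0.024 -2.159  1.118]
roll to +Y -179.85951525238661 or 0.14048474761338525
slide mm [ 32.37   -1.773 203.72 ]
```

Pushing past the reach makes the arm yield in orientation, and part of that lean stays. The outward stretch should give a forward lean, so I'll try it high above everything.

>>> carry_out(slide=[[0.04,0,0],[0.1,0,0],[0.16,0,-0.03],[0.22,0,-0.06],[0.27,0,-0.1],[0.3,0,-0.15],[0.3,0,-0.2],[0.3,0,-0.25]], roll=[0,0,0,0,0,0,0,0], claw=[0.0854,0.0854,0.0854,0.0854,0.0854,0.0854,0.0854,0.0854])

```text
clock: 5.08
position: [536.2, 96.5, 726.2]
ee_rot: [0.997, 0.066, 0.031, 0.004]
contact_force: [-0.2, -0.2, -0.0]
gripper_width: 85.5
grasp_force: 0.0
```

Run:
```python
from h import *
np.set_printoptions(precision=3,suppress=True)
info([400,54,480])
```

```text
t 5.08 pos [536.25   96.461 726.229] drillfr [-138.824   -9.121  726.229]
z in drill [ 0.06  -0.011 -0.998] tilt 3.519354408480809 y in drill [-0.003 -1.     0.011] F [-0.173 -0.182 -0.034] w 85.49910278386061 j [ 0.492  0.475  1.408  0.05  -2.45   1.25 ]
roll to +Y 179.8953994641902 or -0.10460053580982276
slide mm [-155.275   21.438  237.541]
```

>>> carry_out(slide=[[0.055,0,-0.03]], roll=[0], claw=[0.0854])

```text
clock: 5.2
position: [557.7, 96.6, 719.6]
ee_rot: [0.997, 0.065, 0.047, 0.003]
contact_force: [-0.1, -0.5, -0.3]
gripper_width: 85.7
grasp_force: 0.0
```

>>> carry_out(slide=[[0.3,0,-0.2]], roll=[0], claw=[0.0854])

```text
clock: 5.32
position: [578.2, 99.6, 711.7]
ee_rot: [0.996, 0.066, 0.06, 0.003]
contact_force: [0.9, 0.0, 0.2]
gripper_width: 85.2
grasp_force: 0.0
```

Run:
```python
from h import *
np.set_printoptions(precision=3,suppress=True)
info([400,54,480])
```

```text
t 5.33 pos [578.206  99.642 711.724] drillfr [-96.82  -11.59  711.724]
z in drill [ 0.119 -0.015 -0.993] tilt 6.878157140657513 y in drill [-0.003 -1.     0.014] F [0.95  0.042 0.227] w 85.23609256878345 j [ 0.472  0.511  1.408  0.076 -2.358  1.287]
roll to +Y 179.91420815199146 or -0.0857918480085118
slide mm [-208.936   18.607  208.653]
```

>>> carry_out(slide=[[0.045,0,-0.043]], roll=[0], claw=[0.0854])

```text
clock: 5.45
position: [587.3, 100.8, 712.4]
ee_rot: [0.995, 0.066, 0.075, 0.004]
contact_force: [-0.9, 0.7, 0.8]
gripper_width: 85.5
grasp_force: 0.0
```

>>> carry_out(slide=[[0.045,0,-0.043]], roll=[0], claw=[0.0854])

```text
clock: 5.58
position: [593.8, 101.5, 715.9]
ee_rot: [0.994, 0.066, 0.091, 0.004]
contact_force: [0.3, 0.7, 1.3]
gripper_width: 85.1
grasp_force: 0.0
```

>>> carry_out(slide=[[0.06,0,-0.01]], roll=[0], claw=[0.0854])

```text
clock: 5.7
position: [623.4, 104.6, 703.0]
ee_rot: [0.992, 0.066, 0.106, 0.004]
contact_force: [-0.0, -0.7, -0.3]
gripper_width: 85.1
grasp_force: 0.0
```

>>> carry_out(slide=[[0.06,0,-0.01]], roll=[0], claw=[0.0854])

```text
clock: 5.82
position: [654.8, 109.1, 686.5]
ee_rot: [0.991, 0.067, 0.118, 0.004]
contact_force: [0.7, 0.7, -0.3]
gripper_width: 85.4
grasp_force: 0.0
```

Run:
```python
from h import *
np.set_printoptions(precision=3,suppress=True)
info([400,54,480])
```

```text
t 5.83 pos [654.769 109.109 686.467] drillfr [-19.679 -12.467 686.467]
z in drill [ 0.234 -0.024 -0.972] tilt 13.581284168355241 y in drill [-0.003 -1.     0.024] F [ 0.685  0.666 -0.343] w 85.3667617016669 j [ 0.448  0.575  1.408  0.117 -2.183  1.335]
roll to +Y -179.8202422870966 or 0.17975771290340958
slide mm [-300.953   16.121  140.499]
```

>>> carry_out(slide=[[0.045,0,-0.043]], roll=[0], claw=[0.0854])

```text
clock: 5.95
position: [658.3, 110.4, 691.7]
ee_rot: [0.989, 0.067, 0.132, 0.005]
contact_force: [0.5, -0.2, 0.6]
gripper_width: 85.4
grasp_force: 0.0
```

>>> carry_out(slide=[[0.045,0,-0.043]], roll=[0], claw=[0.0854])

```text
clock: 6.08
position: [656.0, 109.5, 704.3]
ee_rot: [0.986, 0.066, 0.152, 0.005]
contact_force: [0.1, 0.6, -0.8]
gripper_width: 85.7
grasp_force: 0.0
```

>>> carry_out(slide=[[0.045,0,-0.043]], roll=[0], claw=[0.0854])

```text
clock: 6.2
position: [654.6, 109.7, 715.6]
ee_rot: [0.983, 0.066, 0.169, 0.005]
contact_force: [0.7, 0.6, 0.7]
gripper_width: 85.7
grasp_force: 0.0
```

>>> carry_out(slide=[[0.045,0,-0.043]], roll=[0], claw=[0.0854])

```text
clock: 6.32
position: [653.0, 110.2, 726.5]
ee_rot: [0.98, 0.067, 0.186, 0.005]
contact_force: [-0.3, 0.5, 0.0]
gripper_width: 85.3
grasp_force: 0.0
```

>>> carry_out(slide=[[0.045,0,-0.043]], roll=[0], claw=[0.0854])

```text
clock: 6.45
position: [650.3, 110.6, 738.1]
ee_rot: [0.977, 0.066, 0.203, 0.005]
contact_force: [-0.6, -0.0, -0.8]
gripper_width: 85.6
grasp_force: 0.0
```

>>> carry_out(slide=[[0.045,0,-0.043]], roll=[0], claw=[0.0854])

```text
clock: 6.58
position: [646.4, 111.0, 750.5]
ee_rot: [0.973, 0.066, 0.22, 0.005]
contact_force: [-0.1, 0.1, -0.1]
gripper_width: 85.5
grasp_force: 0.0
```

>>> carry_out(slide=[[0.045,0,-0.043]], roll=[0], claw=[0.0854])

```text
clock: 6.7
position: [641.3, 111.2, 763.8]
ee_rot: [0.969, 0.066, 0.237, 0.005]
contact_force: [-0.2, -0.2, 1.1]
gripper_width: 85.4
grasp_force: 0.0
```

Run:
```python
from h import *
np.set_printoptions(precision=3,suppress=True)
info([400,54,480])
```

```text
t 6.7 pos [641.313 111.223 763.806] drillfr [-32.731  -8.569 763.806]
z in drill [ 0.46  -0.041 -0.887] tilt 27.475377766911095 y in drill [-0.008 -0.999  0.042] F [-0.204 -0.151  1.109] w 85.41150073120627 j [ 0.505  0.497  1.408  0.231 -2.035  1.352]
roll to +Y -179.33344696836522 or 0.666553031634777
slide mm [-349.877   14.631  139.37 ]
```

>>> carry_out(slide=[[0.045,-0.02,-0.038]], roll=[0], claw=[0.0854])

```text
clock: 6.82
position: [635.3, 129.4, 775.4]
ee_rot: [0.965, 0.065, 0.254, 0.005]
contact_force: [-0.1, -0.3, 0.3]
gripper_width: 85.2
grasp_force: 0.0
```

>>> carry_out(slide=[[0.048,-0.02,-0.035]], roll=[0], claw=[0.0854])

```text
clock: 6.95
position: [632.3, 149.2, 784.4]
ee_rot: [0.96, 0.066, 0.271, 0.004]
contact_force: [-0.5, -0.1, -0.8]
gripper_width: 85.5
grasp_force: 0.0
```

>>> carry_out(slide=[[0.048,0,-0.04]], roll=[0], claw=[0.0854])

```text
clock: 7.08
position: [627.9, 149.2, 797.0]
ee_rot: [0.955, 0.067, 0.288, 0.003]
contact_force: [-0.4, -0.0, -0.6]
gripper_width: 85.2
grasp_force: 0.0
```

>>> carry_out(slide=[[0.048,0,-0.04]], roll=[0], claw=[0.0854])

```text
clock: 7.2
position: [620.7, 145.8, 812.5]
ee_rot: [0.95, 0.066, 0.306, 0.003]
contact_force: [-0.4, -0.3, 0.1]
gripper_width: 85.0
grasp_force: 0.0
```

>>> carry_out(slide=[[0.048,0,-0.04]], roll=[0], claw=[0.0854])

```text
clock: 7.32
position: [612.8, 143.8, 827.8]
ee_rot: [0.944, 0.065, 0.323, 0.002]
contact_force: [-0.2, 0.6, 0.5]
gripper_width: 85.4
grasp_force: 0.0
```

Run:
```python
from h import *
np.set_printoptions(precision=3,suppress=True)
info(drill([-300,0,280]))
```

```text
t 7.33 pos [612.779 143.757 827.768] drillfr [-56.648  27.495 827.768]
z in drill [ 0.611 -0.044 -0.791] tilt 37.74044937396932 y in drill [-0.012 -0.999  0.046] F [-0.164  0.627  0.477] w 85.37332098197011 j [ 0.624  0.442  1.408  0.356 -1.934  1.316]
roll to +Y -178.95411238327355 or 1.0458876167264464
slide mm [-527.559    5.436  285.792]
```

Run:
```python
from h import *
np.set_printoptions(precision=3,suppress=True)
info(drill([-235,10,280]))
```

```text
t 7.33 pos [612.779 143.757 827.768] drillfr [-56.648  27.495 827.768]
z in drill [ 0.611 -0.044 -0.791] tilt 37.74044937396932 y in drill [-0.012 -0.999  0.046] F [-0.164  0.627  0.477] w 85.37332098197011 j [ 0.624  0.442  1.408  0.356 -1.934  1.316]
roll to +Y -178.95411238327355 or 1.0458876167264464
slide mm [-475.903   -5.343  325.042]
```

>>> carry_out(slide=[[-0.045,0,0.031],[-0.09,0,0.062],[-0.138,0,0.094],[-0.186,0,0.127],[-0.234,0,0.16],[-0.282,0,0.193],[-0.33,0,0.226],[-0.378,0,0.259]], roll=[0,0,0,0,1,1,1,1], claw=[0.0854,0.0854,0.0854,0.0854,0.0854,0.0854,0.0854,0.0854])

```text
clock: 8.32
position: [493.3, 113.7, 452.3]
ee_rot: [0.943, 0.056, 0.328, -0.005]
contact_force: [0.7, -0.1, 0.6]
gripper_width: 85.2
grasp_force: 0.0
```

Run:
```python
from h import *
np.set_printoptions(precision=3,suppress=True)
info(drill([-205,8,235]))
```

```text
t 8.32 pos [493.343 113.687 452.256] drillfr [-179.036   13.699  452.256]
z in drill [ 0.618 -0.036 -0.785] tilt 38.26845851591409 y in drill [-0.025 -0.999  0.027] F [ 0.706 -0.142  0.596] w 85.22942902443813 j [ 0.723 -0.217 -0.504  0.547 -0.801  0.677]
roll to +Y 179.83717435186722 or -0.16282564813275258
slide mm [-154.813    0.562  154.724]
```

>>> carry_out(slide=[[-0.035,0,0.035],[-0.075,0,0.075],[-0.115,0,0.115],[-0.155,0,0.155],[-0.155,0,0.155],[-0.155,0,0.155]], roll=[0,0,0,0,0,0], claw=[0.0854,0.0854,0.0854,0.0854,0.0854,0.0854])

```text
clock: 9.07
position: [464.5, 105.4, 248.1]
ee_rot: [0.947, 0.054, 0.316, 0.005]
contact_force: [1.2, -1.1, 2.0]
gripper_width: 85.1
grasp_force: 0.0
```

```bash
cat >> h.py <<'E'
def wray(p,s,uv):
    K=p["mtx"];T=np.array(p["T_tool_cam"]);a=np.array([(uv[0]-K[0,2])/K[0,0],(uv[1]-K[1,2])/K[1,1]]);th=np.linalg.norm(a)
    d=np.array([*(a/th*np.sin(th)),np.cos(th)])*[1,-1,-1]
    M=R.from_quat(s["ee_rot"]).as_matrix()
    o=s["position"]+M@T[:3,3];return o,M@T[:3,:3]@d,np.cos(th)
def wpt(p,s,uv):
    o,d,c=wray(p,s,uv);u,v=int(round(uv[0])),int(round(uv[1]));w=p["z_map"][v-2:v+3,u-2:u+3];w=w[w>0]
    return o+d/c*np.median(w) if w.size else None
def dfr(x): d=np.array(x)-C0;return np.array([d@X,d@Y,d[2]])
E
python3 - <<'E'
from h import *
np.set_printoptions(precision=1,suppress=True)
info(drill([-90,0,85]))
s=read_state();p=get_image("wrist");cv2.imwrite("pics/w1.png",p["img"][:,:,::-1])
W=s
rays=[]
for q in place_of(p,"grip_tab")[:2]: print(np.array(q["at"]),q["conf"],dfr(wpt(p,s,q["at"]))); rays.append(wray(p,s,q["at"])[:2])
m=yellow(p);v,u=np.nonzero(m)
P=np.array([dfr(wpt(p,s,(a,b))) for a,b in zip(u,v) if 3<a<556 and 3<b<416])
P=P[(abs(P[:,0]+88)<60)&(abs(P[:,1])<40)&(P[:,2]>60)&(P[:,2]<120)]
print(len(P),np.percentile(P,[2,10,50,90,98],axis=0))
t=P[(P[:,0]<-70)];print("y of tab",np.percentile(t[:,1],[2,50,98]),np.percentile(t[:,2],[2,50,98]))
for n in("side","top"):
    p=get_image(n);r=place_of(p,"grip_tab")
    if r: rays.append(pix(p,r[0]["at"]));print(n,r[0]["conf"])
x,e=tri(rays);print("tri",dfr(x),e)
E
```

```text
t 9.07 pos [464.5 105.4 248.1] drillfr [-208.7    9.3  248.1]
z in drill [ 0.6 -0.1 -0.8] tilt 36.863151772031614 y in drill [-0. -1.  0.] F [ 1.2 -1.1  2. ] w 85.13706897330044 j [ 0.3 -0.1 -1.1  1.6 -0.2 -0.2]
roll to +Y 179.92303709849867 or -0.07696290150136065
slide mm [ -2.5  -1.7 201.9]
[277.  182.9] 0.91 [-92.9  -0.9  96.5]
[284.5  62.2] 0.59 [ 40.8 -12.3 128.8]
1559 [[-107.8  -23.2   71.3]
 [-103.   -16.5   79.7]
 [ -58.5   -0.6   95.5]
 [ -52.1   15.6  101.5]
 [ -49.4   22.   102.6]]
y of tab [-8.7 -0.7  6.7] [78.9 95.4 96.3]
side 0.95
top 0.8
tri [-84.3  -6.  147.4] [np.float64(29.117024008090073), np.float64(75.70638962194178), np.float64(51.08440999003568), np.float64(26.16364727431797)]
```

View pics/w1.png

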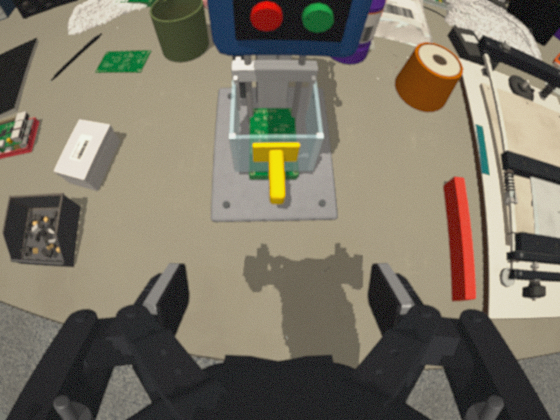

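The wrist picture shows the tab at (277,185), centred between the fingers and in line with the approach. Its measured y, z and front end match the text. Next is the first half of the approach.

>>> carry_out(slide=[[0,-0.001,0.03],[-0.001,-0.001,0.07],[-0.002,-0.002,0.11],[-0.002,-0.002,0.13],[-0.002,-0.002,0.13]], roll=[0,0,0,0,0], claw=[0.0854,0.0854,0.0854,0.0854,0.0854])

```text
clock: 10.0
position: [538.6, 137.7, 179.9]
ee_rot: [0.957, 0.047, 0.285, 0.034]
contact_force: [-0.8, 1.2, 0.9]
gripper_width: 85.5
grasp_force: 0.0
```

Run:
```python
from h import *
np.set_printoptions(precision=3,suppress=True)
info(drill([-91,-1,84]))
```

```text
t 10.0 pos [538.563 137.677 179.916] drillfr [-131.009   31.413  179.916]
z in drill [ 0.538 -0.112 -0.836] tilt 33.3161880698675 y in drill [-0.064 -0.994  0.093] F [-0.804  1.186  0.921] w 85.46234242370068 j [ 0.189  0.146 -0.934  2.051 -0.16  -0.535]
roll to +Y 179.7891136118165 or -0.2108863881835532
slide mm [-18.173  20.774 105.306]
```

The wrist is up against the limits of joints 4 and 5. I'll fit the arm's kinematics to the poses so far, so I can find a lean and path it can hold.

```bash
cat > kin.py <<'E'
import numpy as np
from scipy.spatial.transform import Rotation as R
from scipy.optimize import least_squares
D=[([1.465,.385,.008,0,-1.194,-.259],(222.9,583.9,248.3),None),
([.612,.264,1.408,.053,-2.683,1.141],(360.2,49.9,812.7),(.998,.067,.019,.002)),
([.603,-.034,.558,.024,-2.159,1.118],(365.2,50.7,683.3),(.998,.068,.007,.008)),
([.492,.475,1.408,.05,-2.45,1.25],(536.25,96.46,726.2),(.997,.066,.031,.004)),
([.472,.511,1.408,.076,-2.358,1.287],(578.2,99.64,711.7),(.996,.066,.06,.003)),
([.448,.575,1.408,.117,-2.183,1.335],(654.8,109.1,686.5),(.991,.067,.118,.004)),
([.505,.497,1.408,.231,-2.035,1.352],(641.3,111.2,763.8),(.969,.066,.237,.005)),
([.624,.442,1.408,.356,-1.934,1.316],(612.8,143.76,827.8),(.944,.065,.323,.002)),
([.723,-.217,-.504,.547,-.801,.677],(493.3,113.7,452.3),(.943,.056,.328,-.005)),
([.189,.146,-.934,2.051,-.16,-.535],(538.56,137.7,179.9),(.957,.047,.285,.034))]
def fk(p,q,sg):
    d1,a1,e1,L2,a3,b3,L3,e3,L6,o1,o3,o4,o6=p
    r1=R.from_euler('z',q[0]+o1);r2=r1*R.from_euler('y',q[1]);x=r1.apply([a1,e1,d1])+r2.apply([0,0,L2])
    r3=r2*R.from_euler('y',-q[2]+o3)
    x=x+r3.apply([L3,e3,a3]);r4=r3*R.from_euler('x',sg[0]*q[3]+o4)
    r5=r4*R.from_euler('y',-q[4]);x=x+r5.apply([L6,0,0])
    r6=r5*R.from_euler('x',sg[1]*q[5]+o6)
    return x,r6*R.from_matrix([[0,0,1],[0,-1,0],[1,0,0]])
def res(p,sg):
    o=[]
    for q,x,Q in D:
        X,r=fk(p,q,sg);o+=list((X-x)/5)
        if Q is not None: o+=list((R.from_quat(Q).inv()*r).as_rotvec()*50)
    return np.array(o)
def fit():
    best=None
    for s4 in(1,-1):
        for s6 in(1,-1):
            for o6 in(0,1.57,3.14,-1.57):
                for o1 in (0,-.4):
                    f=least_squares(res,[350,0,0,400,0,0,400,0,220,o1,0,0,o6],args=((s4,s6),))
                    if best is None or f.cost<best[0].cost: best=(f,(s4,s6))
    return best
E
python3 - <<'E'
from kin import *
np.set_printoptions(precision=3,suppress=True)
f,sg=fit();print(f.cost,sg,f.x);r=res(f.x,sg);print(np.abs(r).max(),r.round(2)[:40])
E
```

```text
1032.2824532782215 (-1, -1) [  206.15     20.501  4100.023   552.859    39.144    -0.      396.728
 -4227.896   321.756     0.048    -0.019    -0.113     1.578]
36.7974769442135 [-5.12  5.18  9.61 -5.96  2.96 -2.73 -1.64  1.97  3.06 -3.78  1.27  3.1
 -3.61  3.01  1.12 -6.14  3.71 -0.36 -2.79  2.1   2.4  -5.04  4.07 -0.28
 -3.16  2.15  2.12 -3.29  4.51  0.01 -3.61  2.16  1.45  1.04  4.68 -1.52
 -3.5   2.17  1.05  4.84]
```

```bash
python3 - <<'E'
s=open('kin.py').read()
s=s.replace("x=x+r3.apply([L3,e3,a3])","x=x+r3.apply([L3,0,a3])").replace("r5.apply([L6,0,0])","r5.apply([L6,e3,b3])").replace("return np.array(o)","return np.array(o+list(np.array(p)[[1,5,7,9,10,11]]*[.001,.001,.001,.01,.01,.01]))")
open('kin.py','w').write(s)
E
python3 - <<'E'
from kin import *
np.set_printoptions(precision=2,suppress=True,linewidth=150)
c=[]
for s4 in(1,-1):
  for s6 in(1,-1):
    for o6 in(0,1.57,3.14,-1.57):
      f=least_squares(res,[350,0,-150,400,0,0,400,0,220,0,0,0,o6],args=((s4,s6),),loss="soft_l1");c.append((f.cost,s4,s6,f.x))
c.sort(key=lambda t:t[0])
for k in c[:3]:print(k)
_,s4,s6,x=c[0]
for q,X,Q in D:
    a,r=fk(x,q,(s4,s6));print(q,a-np.array(X),(R.from_quat(Q).inv()*r).as_rotvec(degrees=True) if Q else r.as_quat())
E
```

```text
(np.float64(0.03967589942902894), -1, -1, array([ 160.75,    0.26,   -0.09,  564.87,    0.06,    0.03,  421.5 , -159.69,  280.67,    0.  ,    0.  ,    0.  ,    1.57]))
(np.float64(0.0396758994291222), -1, -1, array([ 160.75,    0.26,   -0.09,  564.87,    0.06,    0.03,  421.5 , -159.69,  280.67,    0.  ,    0.  ,    0.  ,  717.85]))
(np.float64(0.039675899429295836), -1, -1, array([ 160.75,    0.26,   -0.09,  564.87,    0.06,    0.03,  421.5 , -159.69,  280.67,    0.  ,    0.  ,    0.  ,  133.52]))
[1.465, 0.385, 0.008, 0, -1.194, -0.259] [-0.27  0.1   0.12] [ 0.98 -0.18  0.    0.  ]
[0.612, 0.264, 1.408, 0.053, -2.683, 1.141] [-0.22 -0.17  0.07] [ 0.    0.04 -0.02]
[0.603, -0.034, 0.558, 0.024, -2.159, 1.118] [ 0.12  0.14 -0.25] [ 0.04 -0.04 -0.05]
[0.492, 0.475, 1.408, 0.05, -2.45, 1.25] [-0.03 -0.22  0.13] [ 0.05 -0.03  0.02]
[0.472, 0.511, 1.408, 0.076, -2.358, 1.287] [ 0.13 -0.11  0.07] [-0.04  0.02  0.04]
[0.448, 0.575, 1.408, 0.117, -2.183, 1.335] [ 0.12 -0.09 -0.1 ] [-0.06  0.03  0.03]
[0.505, 0.497, 1.408, 0.231, -2.035, 1.352] [ 0.03  0.02 -0.12] [-0.05  0.02  0.01]
[0.624, 0.442, 1.408, 0.356, -1.934, 1.316] [-0.08  0.23  0.05] [ 0.02  0.07 -0.02]
[0.723, -0.217, -0.504, 0.547, -0.801, 0.677] [ 0.05 -0.12  0.01] [ 0.04 -0.05  0.02]
[0.189, 0.146, -0.934, 2.051, -0.16, -0.535] [-0.05  0.03  0.02] [-0.04 -0.09 -0.03]
```

The model fits to 0.2 mm. Now I'll search for joint solutions along the grasp and lift, and a reachable path to them.

```bash
cat >> kin.py <<'E'
PAR=[160.75,.26,-.09,564.87,.06,.03,421.5,-159.69,280.67,0,0,0,np.pi/2];SG=(-1,-1)
LO=np.array([-3.14,-1.21,-1.07,-3.16,-2.99,-3.1]);HI=np.array([3.14,2.06,1.41,2.05,-.16,3.1])
def F(q): return fk(PAR,q,SG)
def ik(x,r,q0):
    q0=np.clip(q0,LO+.001,HI-.001)
    f=least_squares(lambda q:np.r_[(F(q)[0]-x)/100,(r.inv()*F(q)[1]).as_rotvec()],q0,bounds=(LO,HI))
    return f.x,np.sqrt(2*f.cost)
def ori(tilt,lean=0,psi=np.radians(7.7),yaw=0):
    X=np.array([np.cos(psi),np.sin(psi),0]);Y=np.array([-np.sin(psi),np.cos(psi),0])
    t,l=np.radians([tilt,lean]);z=np.sin(t)*X+np.sin(l)*Y;z=z-np.array([0,0,1])*np.sqrt(1-z@z)
    y=-Y;x=np.cross(y,z);x/=np.linalg.norm(x);y=np.cross(z,x)
    return R.from_matrix(np.c_[x,y,z])
E
python3 - <<'E'
from kin import *
from h import drill
np.set_printoptions(precision=2,suppress=True,linewidth=150)
g=np.random.default_rng(0)
for tilt in(25,30,35,40,45):
  for h in(84,165):
   for flip in(0,1):
    sols=[]
    r=ori(tilt)
    if flip:r=r*R.from_euler('z',np.pi)
    for k in range(25):
        q,e=ik(drill([-91,-1,h]),r,g.uniform(LO,HI))
        if e<1e-3 and not any(np.abs(q-s).max()<.05 for s in sols): sols.append(q)
    print(tilt,h,flip,*sols)
E
```

```text
25 84 0
25 84 1
25 165 0 [ 0.48  0.24 -0.71  0.62 -0.25  0.65]
25 165 1 [ 0.48  0.24 -0.71  0.62 -0.25 -2.49]
30 84 0
30 84 1
30 165 0
30 165 1
35 84 0
35 84 1
35 165 0
35 165 1
40 84 0
40 84 1
40 165 0
40 165 1
45 84 0
45 84 1
45 165 0
45 165 1
```

Run:
```python
from kin import *
from h import drill
np.set_printoptions(precision=2,suppress=True,linewidth=170)
def ikb(x,r,q0,lo,hi):
    f=least_squares(lambda q:np.r_[(F(q)[0]-x)/100,(r.inv()*F(q)[1]).as_rotvec()],np.clip(q0,lo+.001,hi-.001),bounds=(lo,hi),max_nfev=300)
    return f.x,np.sqrt(2*f.cost)
# unbounded solutions to see all branches
g=np.random.default_rng(1)
lo,hi=-np.ones(6)*7,np.ones(6)*7
lo[1:3]=LO[1:3]-.3;hi[1:3]=HI[1:3]+.3
for tilt,h in((30,84),(38,84),(38,165),(45,165)):
    sols=[]
    for k in range(40):
        q,e=ikb(drill([-91,-1,h]),ori(tilt),g.uniform([-1,-.2,-1.3,-3.5,-2,-3],[1.2,1.2,1,3.5,1,3]),lo,hi)
        q[[0,3,4,5]]=(q[[0,3,4,5]]+np.pi)%(2*np.pi)-np.pi
        if e<1e-3 and not any(np.abs(q-s).max()<.05 for s in sols): sols.append(q)
    print(tilt,h);[print("   ",s) for s in sols]
```

```text
30 84
38 84
38 165
45 165
```

Run:
```python
from kin import *
from h import drill
np.set_printoptions(precision=2,suppress=True,linewidth=170)
g=np.random.default_rng(1)
for tilt,h in((0,200),(20,165),(30,84),(38,84),(38,165),(45,165)):
    S=[]
    x=drill([-91,-1,h]);r=ori(tilt)
    for k in range(40):
        f=least_squares(lambda q:np.r_[(F(q)[0]-x)/100,(r.inv()*F(q)[1]).as_rotvec()],g.uniform([-1,-.2,-1.3,-3.5,-2,-3],[1.2,1.2,1,3.5,1,3]),method="lm")
        q=(f.x+np.pi)%(2*np.pi)-np.pi;S.append((np.sqrt(2*f.cost),q))
    S.sort(key=lambda t:t[0]);print(tilt,h)
    seen=[]
    for e,q in S:
        if e<max(1e-3,S[0][0]*1.05) and not any(np.abs(q-s).max()<.05 for s in seen): seen.append(q);print("   ",round(e,4),q)
```

```text
0 200
    0.0 [ 0.46  0.37 -0.14  0.   -1.06  1.24]
    0.0 [-0.08  0.37 -0.14 -3.14  1.06 -1.35]
    0.0 [-2.68 -1.75 -0.14 -3.14 -3.1   1.24]
    0.0 [-2.68 -0.37 -3.   -3.14 -1.06  1.24]
    0.0 [ 3.06 -0.37 -3.    0.    1.06 -1.35]
    0.0 [-0.08  0.37 -0.14  3.14  1.06 -1.35]
20 165
    0.0 [-0.12  0.27 -0.51  2.94  0.45 -1.15]
    0.0 [ 3.02 -0.27 -2.63 -0.2   0.45 -1.15]
    0.0 [ 0.51  0.27 -0.55  0.3  -0.44  0.94]
    0.0 [ 0.5   1.84 -2.85  0.39 -2.81  1.59]
    0.0 [ 3.03 -1.84 -0.33 -0.3   2.85 -1.62]
    0.0 [-0.11  1.84 -2.81  2.85  2.85 -1.62]
    0.0 [-0.02  1.87 -2.45 -2.33 -3.07 -0.61]
30 84
    0.1058 [-0.08  0.38 -0.67  3.    0.03 -1.24]
    0.1059 [ 3.06 -0.38 -2.47 -0.15  0.03 -1.24]
38 84
    0.0 [ 0.56  2.07 -2.57  0.46 -2.54  1.62]
    0.0 [ 2.99 -2.06 -0.61 -0.34  2.59 -1.64]
    0.0 [-2.58 -2.07 -0.57 -2.68 -2.54  1.62]
    0.0 [-0.15  2.06 -2.53  2.8   2.59 -1.64]
38 165
    0.0 [ 2.99 -1.89 -0.52 -0.39  2.67 -1.69]
45 165
    0.0 [ 2.98 -1.91 -0.59 -0.41  2.59 -1.71]
    0.0 [-0.16  1.91 -2.55  2.73  2.59 -1.71]
```

Run:
```python
from kin import *
from h import drill,X,Y
np.set_printoptions(precision=2,suppress=True,linewidth=170)
g=np.random.default_rng(1)
for h in(84,125,165):
  for tilt in(15,20,25,30,35,40):
   for fl in(-1,1):
    best=None
    x=drill([-93,-1,h])
    def f(q):
        p,r=F(q);M=r.as_matrix();y=fl*M[:,1]
        return np.r_[(p-x)/10,y@X,y[2],1*min(0,y@Y),3*(np.arctan2(M[:,2]@X,-M[2,2])-np.radians(tilt))]
    for k in range(14):
        s=least_squares(f,g.uniform(np.maximum(LO,[-1,-.2,-1,-3.1,-1.5,-3]),np.minimum(HI,[1.2,1.2,.5,2.,-.2,3])),bounds=(LO,HI))
        if best is None or s.cost<best.cost: best=s
    p,r=F(best.x);M=r.as_matrix();y=fl*M[:,1]
    print(h,tilt,fl,"yaw,lean",np.degrees([np.arcsin(y@X),np.arcsin(y[2])]),"tilt",np.degrees(np.arctan2(M[:,2]@X,-M[2,2])),"q",best.x,np.linalg.norm(p-x).round(1))
```

```text
84 15 -1 yaw,lean [-0.  0.] tilt 14.999999999999998 q [ 0.5   0.41 -0.57  0.26 -0.37  0.97] 0.0
84 15 1 yaw,lean [-0.  0.] tilt 14.999999999999993 q [ 0.5   0.41 -0.57  0.26 -0.37 -2.17] 0.0
84 20 -1 yaw,lean [-0.39  1.08] tilt 19.636843712256063 q [ 0.46  0.38 -0.72  0.59 -0.16  0.69] 0.0
84 20 1 yaw,lean [-0.39  1.08] tilt 19.63684372597828 q [ 0.46  0.38 -0.72  0.59 -0.16 -2.46] 0.0
84 25 -1 yaw,lean [-3.25  7.25] tilt 24.169502978161145 q [ 0.46  0.38 -0.59 -0.   -0.16  1.28] 0.0
84 25 1 yaw,lean [-3.25  7.25] tilt 24.16950517635062 q [ 0.46  0.38 -0.59 -0.   -0.16 -1.86] 0.0
84 30 -1 yaw,lean [-5.63 10.02] tilt 29.43274547276373 q [ 0.41  0.38 -0.5  -0.39 -0.16  1.71] 0.0
84 30 1 yaw,lean [-5.63 10.02] tilt 29.432738447870044 q [ 0.41  0.38 -0.5  -0.39 -0.16 -1.43] 0.0
84 35 -1 yaw,lean [-7.39 10.63] tilt 34.87185481722191 q [ 0.34  0.37 -0.44 -0.72 -0.16  2.12] 0.0
84 35 1 yaw,lean [ 4.33 -6.1 ] tilt 35.42927961883164 q [-0.08  0.38 -0.72 -3.16 -0.16  1.77] 0.0
84 40 -1 yaw,lean [ 3.4 -4. ] tilt 40.36190424346417 q [-0.09  0.38 -0.63 -2.77 -0.16 -1.76] 0.0
84 40 1 yaw,lean [-7.
[... 1733 characters left out ...]
 0.0
165 25 1 yaw,lean [-0. -0.] tilt 25.000000000000004 q [ 0.48  0.24 -0.71  0.62 -0.25 -2.49] 0.0
165 30 -1 yaw,lean [ 3.33 -5.93] tilt 29.341743415932978 q [ 0.21  0.22 -0.87  1.75 -0.16 -0.26] 0.0
165 30 1 yaw,lean [-3.25  5.91] tilt 28.869462849897378 q [ 0.47  0.23 -0.67  0.31 -0.16 -2.17] 0.0
165 35 -1 yaw,lean [-6.65  9.8 ] tilt 34.22706342011948 q [ 0.44  0.23 -0.55 -0.18 -0.16  1.5 ] 0.0
165 35 1 yaw,lean [-6.65  9.8 ] tilt 34.227063930040956 q [ 0.44  0.23 -0.55 -0.18 -0.16 -1.65] 0.0
165 40 -1 yaw,lean [ 6.04 -6.4 ] tilt 43.37057467224323 q [-0.08  0.23 -0.73 -3.16 -0.16 -1.39] 0.1
165 40 1 yaw,lean [-8.88 10.71] tilt 39.72218428345011 q [ 0.38  0.23 -0.48 -0.54 -0.16 -1.23] 0.0
```

A lean of about 20° with no sideways lean works at every height and still clears the head. The present lean is too large for the wrist, so I'll simulate the limit push at the inner reach limit to bring it down.

```bash
cat >> kin.py <<'E'
LO2=LO+.002;HI2=HI-.002
def step(q,pt,rt,w,vm=.7*np.array([2.79,2.79,3.14,3.14,3.14,3.14])/8):
    lo=np.maximum(LO2,q-vm);hi=np.minimum(HI2,q+vm);q=np.clip(q,lo+1e-6,hi-1e-6)
    return least_squares(lambda a:np.r_[(F(a)[0]-pt)/1000,w*(rt.inv()*F(a)[1]).as_rotvec()],q,bounds=(lo,hi)).x
def call(q,slides,rolls,w):
    p0,r0=F(q)
    for s,a in zip(slides,rolls): q=step(q,p0+r0.apply(np.array(s)*1000.),r0*R.from_euler('z',a,degrees=True),w)
    return q
def desc(q):
    from h import dfr,X,Y
    p,r=F(q);M=r.as_matrix();return np.r_[dfr(p),np.degrees([np.arctan2(M[:,2]@X,-M[2,2]),np.arcsin(M[:,2]@Y),np.arcsin(M[:,1]@X)])]
E
python3 - <<'E'
from kin import *
np.set_printoptions(precision=2,suppress=True,linewidth=170)
for w in(.1,.2,.3,.5,1.,2.):
    q=np.array(D[6][0]);o=[desc(q)]
    for s in([.045,-.02,-.038],[.048,-.02,-.035],[.048,0,-.04],[.048,0,-.04],[.048,0,-.04]): q=call(q,[s],[0],w)
    q2=call(np.array(D[8][0]),[[-.035,0,.035],[-.075,0,.075],[-.115,0,.115]]+[[-.155,0,.155]]*3,[0]*6,w)
    q3=call(q2,[[0,-.001,.03],[-.001,-.001,.07],[-.002,-.002,.11],[-.002,-.002,.13],[-.002,-.002,.13]],[0]*5,w)
    print(w,desc(q),"|",desc(q2),"|",desc(q3),q3)
print("real",desc(D[7][0]),"| [-208.7 9.3 248] 36.9 |",desc(D[9][0]),D[9][0])
E
```

```text
0.1 [ -37.89   44.37 1028.68   77.27   -2.15   -1.49] | [-205.13    8.82  235.88   35.38   -3.73   -2.43] | [-130.99    3.36  131.34   27.35   -8.09   -4.74] [ 0.14  0.23 -0.94  2.05 -0.16 -0.51]
0.2 [-40.56  39.6  971.03  66.27  -2.3   -1.17] | [-205.57    9.8   238.66   35.67   -3.53   -2.32] | [-129.53    7.61  141.01   28.44   -7.87   -4.65] [ 0.15  0.22 -0.94  2.05 -0.16 -0.51]
0.3 [-45.16  35.02 913.79  55.24  -2.42  -0.94] | [-206.17   11.    242.21   36.05   -3.3    -2.17] | [-128.08   13.73  153.56   29.84   -7.55   -4.51] [ 0.16  0.19 -0.93  2.05 -0.16 -0.52]
0.5 [-53.86  29.72 845.04  41.35  -2.5   -0.72] | [-207.44   13.09  248.72   36.75   -2.88   -1.93] | [-126.91   28.31  177.55   32.51   -6.69   -4.1 ] [ 0.18  0.16 -0.93  2.05 -0.16 -0.54]
1.0 [-61.55  26.2  799.04  31.41  -2.42  -0.58] | [-209.28   15.51  256.78   37.63   -2.39   -1.63] | [-130.54   58.77  209.1    36.01   -4.71   -3.02] [ 0.24  0.1  -0.92  2.05 -0.16 -0.57]
2.0 [-63.99  25.17 785.83  28.41  -2.38  -0.53] | [-210.22   16.57  260.45   38.04   -2.17   -1.49] | [-137.17   70.74  234.94   37.51   -2.89   -1.93] [ 0.3   0.05 -0.93  1.91 -0.16 -0.48]
real [-56.69  27.65 827.92  37.7   -2.5   -0.69] | [-208.7 9.3 248] 36.9 | [-130.97   31.42  180.     32.72   -6.44   -3.63] [0.189, 0.146, -0.934, 2.051, -0.16, -0.535]
```

The simulated controller reproduces the real motion with a weight of about 0.57. Now I'll plan the whole correction in simulation.

```bash
cat > plan.py <<'E'
from kin import *
from h import drill,X,Y,dfr
W=.57
def to(q,d,n,extra=2):
    "rows for going to drill-frame point d in n rows; returns slides, new q"
    p,r=F(q);s=r.inv().apply(drill(d)-p)/1000
    S=[s*min(1,(k+1)/n) for k in range(n+extra)]
    return np.round(s,3),call(q,S,[0]*len(S),W)
E
python3 - <<'E'
from plan import *
np.set_printoptions(precision=3,suppress=True,linewidth=170)
q0=np.array(D[9][0])
for d in([-250,20,400],[-330,20,400],[-250,100,400]):
    s,q=to(q0,d,5);print("to",d,s,desc(q),q)
    for push in([-.06,0,0],[-.045,0,-.04],[-.045,0,.04],[-.05,-.035,0],[-.05,.035,0]):
        a=q.copy();o=[]
        for k in range(12):
            a=call(a,[push],[0],W)
            if k%3==2:o.append(desc(a))
        print("  ",push,*o,a)
E
```

```text
to [-250, 20, 400] [ 0.019  0.039 -0.247] [-250.      20.     400.      32.721   -6.439   -3.626] [ 0.891 -0.292 -0.657  0.592 -0.938  0.485]
   [-0.06, 0, 0] [-384.633   17.85   301.636   32.356   -6.335   -3.57 ] [-451.408   53.072  243.588   27.975   -8.021   -4.415] [-586.179   93.48   178.657   26.336  -10.088   -5.358] [-748.395  101.929  102.222   26.274  -10.454   -5.519] [ 3.138  0.032 -1.011 -0.142 -1.009 -1.388]
   [-0.045, 0, -0.04] [-389.313   26.451  427.095   31.718   -6.249   -3.526] [-469.944   75.858  462.472   28.729   -7.858   -4.334] [-626.739  118.417  503.124   28.085   -8.844   -4.706] [-801.551  138.329  543.981   28.085   -8.844   -4.706] [ 3.072 -0.228 -0.014 -0.075 -2.292 -1.451]
   [-0.045, 0, 0.04] [-290.27     9.935  246.682   31.3     -6.449   -3.634] [-295.584   15.556  187.849   22.957   -6.28    -3.612] [-318.317   25.661  130.577   14.426   -5.696   -3.511] [-359.062   43.97    72.987    5.745   -4.639   -3.398] [ 0.963  0.116 -1.068  0.336 -0.399  0.376]
   [-0.05, -0.035, 0] [-369.528  124.8    309.143   32.721   -6.439   -3.626] [-489.056  229.6
[... 2955 characters left out ...]
61  -12.554   -6.246] [-403.049  216.789   -3.726   12.436  -16.775   -7.39 ] [ 1.393  0.439 -1.068  0.812 -0.404 -0.59 ]
   [-0.05, -0.035, 0] [-369.528  204.8    309.143   32.721   -6.439   -3.626] [-489.056  309.6    218.286   32.721   -6.439   -3.626] [-608.584  414.401  127.43    32.721   -6.439   -3.626] [-728.112  519.201   36.573   32.721   -6.439   -3.626] [ 2.257  0.645 -0.458  0.509 -0.957 -0.989]
   [-0.05, 0.035, 0] [-382.807   -3.874  328.604   32.721   -6.439   -3.626] [-423.983 -125.237  277.136   29.286   -5.725   -3.279] [-549.828 -241.978  232.915   28.114   -4.791   -2.838] [-661.069 -241.736  201.719   25.838   -8.547   -4.554] [ 0.233 -1.208 -1.068  0.2   -1.281  1.406]
```

Run:
```python
from plan import *
np.set_printoptions(precision=3,suppress=True,linewidth=170)
q0=np.array(D[9][0]);C=[]
for dx in(-240,-290):
 for dy in(-60,-140,-220):
  for dz in(330,):
   s,q=to(q0,[dx,dy,dz],6)
   for push in([-.045,0,.04],[-.04,.03,.035],[-.04,-.03,.035]):
    a=q.copy()
    for k in range(13):
        a=call(a,[push],[0],W);d=desc(a)
        if d[2]<120 or d[3]<18: break
        if d[3]<23: C.append((abs(d[4])+abs(d[3]-20.5)*.3,dx,dy,dz,s,push,k+1,d,a))
C.sort(key=lambda t:t[0])
for c in C[:5]:print(*c[1:])
```

```text
-240 -60 330 [-0.01   0.112 -0.174] [-0.045, 0, 0.04] 6 [-293.73  -116.183  135.444   21.312   -0.227   -1.   ] [ 0.35  -0.02  -1.068  0.477 -0.179  0.881]
-290 -60 330 [-0.052  0.115 -0.201] [-0.045, 0, 0.04] 6 [-334.956 -129.735  142.565   21.533    0.765   -0.567] [ 0.363 -0.114 -1.068  0.28  -0.256  1.07 ]
-290 -140 330 [-0.052  0.194 -0.192] [-0.04, -0.03, 0.035] 6 [-309.067    9.91   176.961   20.788   -3.088   -2.126] [ 0.821 -0.14  -1.068  0.627 -0.472  0.316]
-290 -140 330 [-0.052  0.194 -0.192] [-0.04, -0.03, 0.035] 7 [-315.753   43.624  157.447   18.392   -2.984   -2.107] [ 0.912 -0.084 -1.068  0.612 -0.466  0.229]
-240 -140 330 [-0.01   0.191 -0.165] [-0.04, -0.03, 0.035] 6 [-265.536   19.054  157.407   21.424   -4.269   -2.637] [ 0.69  -0.011 -1.068  0.857 -0.345  0.191]
```

>>> carry_out(slide=[[-0.009,0.019,-0.034],[-0.017,0.038,-0.067],[-0.026,0.058,-0.1],[-0.035,0.077,-0.134],[-0.043,0.096,-0.168],[-0.052,0.115,-0.201],[-0.052,0.115,-0.201],[-0.052,0.115,-0.201]], roll=[0,0,0,0,0,0,0,0], claw=[0.0854,0.0854,0.0854,0.0854,0.0854,0.0854,0.0854,0.0854])

```text
clock: 11.0
position: [391.3, 25.2, 330.4]
ee_rot: [0.957, 0.047, 0.285, 0.034]
contact_force: [1.0, 0.1, -1.1]
gripper_width: 85.4
grasp_force: 0.0
```

Run:
```python
from plan import *
from bench import read_state
np.set_printoptions(precision=3,suppress=True,linewidth=170)
s=read_state();a=s["joints"];print(s["clock"],desc(a),a)
for k in range(8): a=call(a,[[-.045,0,.04]],[0],W);print(k+1,desc(a),a)
```

```text
11.0 [-292.037  -60.238  330.73    32.805   -6.41    -3.647] [ 0.725 -0.388 -0.882  0.617 -0.745  0.552]
1 [-308.314  -64.538  272.924   32.805   -6.41    -3.647] [ 0.679 -0.373 -1.052  0.756 -0.578  0.409]
2 [-309.918  -73.505  249.255   30.429   -5.623   -3.243] [ 0.623 -0.334 -1.068  0.718 -0.513  0.471]
3 [-312.015  -84.665  227.679   27.887   -4.51    -2.715] [ 0.567 -0.292 -1.068  0.644 -0.461  0.572]
4 [-316.64   -97.788  204.111   25.48    -3.1     -2.097] [ 0.508 -0.247 -1.068  0.552 -0.405  0.697]
5 [-324.384 -113.132  177.063   23.322   -1.333   -1.382] [ 0.44  -0.192 -1.068  0.436 -0.341  0.858]
6 [-336.479 -130.48   143.246   21.647    0.824   -0.567] [ 0.362 -0.118 -1.068  0.274 -0.259  1.078]
7 [-355.407 -143.511  102.25    20.589    2.802    0.065] [ 0.296 -0.021 -1.068  0.051 -0.162  1.353]
8 [-382.013 -146.147   75.925   19.082    4.01     0.225] [ 0.253  0.031 -1.042 -0.192 -0.162  1.627]
```

>>> carry_out(slide=[[-0.045,0,0.04]], roll=[0], claw=[0.0854])

```text
clock: 11.12
position: [378.7, 21.9, 275.8]
ee_rot: [0.956, 0.047, 0.288, 0.032]
contact_force: [0.7, 0.1, -0.4]
gripper_width: 85.3
grasp_force: 0.0
```

>>> carry_out(slide=[[-0.045,0,0.04]], roll=[0], claw=[0.0854])

```text
clock: 11.25
position: [376.0, 9.7, 248.7]
ee_rot: [0.963, 0.048, 0.265, 0.029]
contact_force: [-0.5, -0.3, -0.2]
gripper_width: 85.6
grasp_force: 0.0
```

>>> carry_out(slide=[[-0.045,0,0.04]], roll=[0], claw=[0.0854])

```text
clock: 11.38
position: [375.9, -2.2, 228.0]
ee_rot: [0.968, 0.049, 0.244, 0.023]
contact_force: [0.8, -0.3, 0.2]
gripper_width: 85.6
grasp_force: 0.0
```

>>> carry_out(slide=[[-0.045,0,0.04]], roll=[0], claw=[0.0854])

```text
clock: 11.5
position: [373.6, -16.1, 205.6]
ee_rot: [0.973, 0.051, 0.224, 0.013]
contact_force: [0.3, 0.8, -0.5]
gripper_width: 85.7
grasp_force: 0.0
```

Run:
```python
from plan import *
from bench import read_state
np.set_printoptions(precision=3,suppress=True,linewidth=170)
s=read_state();a=s["joints"];print(s["clock"],desc(a),a)
for k in range(5): a=call(a,[[-.045,0,.04]],[0],W);print(k+1,desc(a),a)
```

```text
11.5 [-315.051  -98.844  205.963   25.716   -3.494   -2.277] [ 0.503 -0.247 -1.069  0.57  -0.405  0.684]
1 [-322.534 -114.197  179.524   23.521   -1.744   -1.563] [ 0.437 -0.194 -1.068  0.454 -0.344  0.844]
2 [-334.351 -131.509  146.623   21.794    0.386   -0.754] [ 0.36  -0.123 -1.068  0.298 -0.264  1.056]
3 [-352.017 -145.686  104.972   20.749    2.456   -0.082] [ 0.29  -0.023 -1.068  0.078 -0.162  1.331]
4 [-378.519 -148.839   78.503   19.228    3.71     0.106] [ 0.249  0.029 -1.042 -0.166 -0.162  1.605]
5 [-405.387 -147.54    53.114   17.857    4.546    0.059] [ 0.191  0.087 -1.019 -0.393 -0.162  1.88 ]
```

Run:
```python
from plan import *
from bench import read_state
import itertools
np.set_printoptions(precision=3,suppress=True,linewidth=170)
q=read_state()["joints"];C=[]
opts=[[-.045,0,.04],[-.045,-.03,.03],[-.05,-.03,0],[-.05,0,.02],[-.055,-.025,.01]]
for n in(2,3):
  for c in itertools.product(opts,repeat=n):
    a=q
    for p in c:a=call(a,[p],[0],W)
    d=desc(a);C.append((abs(d[3]-20)+abs(d[4]),c,d))
C.sort(key=lambda t:t[0])
for c in C[:3]:print(*c)
# from best, check feasibility at tab for both rolls
a=q
for p in C[0][1]:a=call(a,[p],[0],W)
yaw=desc(a)[5];print(yaw)
for rot in(0,-180):
  b=call(a,[[0,0,-.05]]*(18 if rot else 2),np.linspace(0,rot,18) if rot else [0,0],W);print(rot,desc(b),b)
  for d,n in(([-220,0,220],5),([-150,-1,180],4),([-97,-1,84],4),([-97,-1,125],6),([-97,-1,165],6)):
    s,b=to(b,d,n);print("  ",s,desc(b),b)
```

```text
0.04062406058073567 ([-0.05, 0, 0.02], [-0.05, -0.03, 0], [-0.05, -0.03, 0]) [-395.781  -67.762  207.103   20.01     0.031   -0.93 ]
0.22507790823603344 ([-0.05, -0.03, 0], [-0.05, 0, 0.02], [-0.05, 0, 0.02]) [-387.529  -96.486  190.52    19.829   -0.054   -1.   ]
0.4453528649932368 ([-0.055, -0.025, 0.01], [-0.05, 0, 0.02], [-0.05, -0.03, 0]) [-392.971  -71.759  201.287   19.575    0.02    -0.964]
-0.9299677120442044
0 [-412.89   -67.789  254.085   20.01     0.031   -0.93 ] [ 0.964 -0.599 -0.975  0.309 -0.976  0.578]
   [ 0.168 -0.071  0.098] [-220.       0.     220.      20.01     0.031   -0.93 ] [ 0.647 -0.024 -0.748  0.32  -0.562  0.793]
   [0.052 0.    0.062] [-150.      -1.     180.      20.01     0.031   -0.93 ] [ 0.559  0.156 -0.672  0.333 -0.444  0.849]
   [ 0.017 -0.     0.108] [-95.323  -1.3    87.874  19.545   0.148  -0.893] [ 0.45   0.37  -0.749  0.681 -0.162  0.58 ]
   [ 0.011 -0.001 -0.036] [-97.     -1.    125.     19.545   0.148  -0.893] [ 0.503  0.317 -0.632  0.381 -0.323  0.841]
   [ 0.013 -0.    -0.038] [-97.     -1.    165.     19.545   0.148  -0.893] [ 0.514  0.264 -0.553  0.283 -0.451  0.938]
-180 [-434.213  -67.291  253.749   20.802    0.002    1.02 ] [ 1.704 -0.949 -1.021  0.364 -1.502  3.098]
   [-0.187  0.071  0.108] [-365.535   -8.156  254.574   25.49    -0.496    1.181] [ 2.55  -1.208 -0.979  0.334 -2.122  2.406]
   [-0.162  0.012  0.16 ] [-352.945   -7.682  236.542   30.654   -1.776    1.739] [ 2.557 -1.208 -1.068  0.374 -2.118  2.394]
   [-0.142  0.017  0.261] [-346.58     0.596  234.392   33.265   -4.983    3.413] [ 2.667 -1.208 -1.068  0.309 -2.226  2.264]
   [-0.148  0.02   0.228] [-336.072   -5.202  243.078   36.355   -7.038    4.562] [ 2.689 -1.208 -1.068  0.304 -2.297  2.243]
   [-0.146  0.03   0.203] [-324.967   -9.313  255.862   39.671   -8.283    5.315] [ 2.704 -1.208 -1.068  0.319 -2.36   2.242]
```

>>> carry_out(slide=[[-0.05,0,0.02]], roll=[0], claw=[0.0854])

```text
clock: 11.62
position: [353.6, -31.7, 192.5]
ee_rot: [0.977, 0.053, 0.207, 0.004]
contact_force: [0.5, -0.4, -0.1]
gripper_width: 85.3
grasp_force: 0.0
```

>>> carry_out(slide=[[-0.05,-0.03,0]], roll=[0], claw=[0.0854])

```text
clock: 11.75
position: [321.9, -16.9, 199.3]
ee_rot: [0.98, 0.051, 0.19, -0.003]
contact_force: [-0.6, 1.1, 0.6]
gripper_width: 85.3
grasp_force: 0.0
```

>>> carry_out(slide=[[-0.05,-0.03,0]], roll=[0], claw=[0.0854])

```text
clock: 11.88
position: [290.2, 3.2, 210.0]
ee_rot: [0.983, 0.054, 0.177, -0.009]
contact_force: [-0.6, 1.4, -0.2]
gripper_width: 85.3
grasp_force: 0.0
```

Run:
```python
from plan import *
from bench import read_state
np.set_printoptions(precision=3,suppress=True,linewidth=170)
s=read_state();a=s["joints"];print(s["clock"],desc(a),a)
# translate forward while rolling +180 at 10 deg/row
p,r=F(a);v=r.inv().apply(drill([-220,0,230])-p)/1000;print("v",v)
S=[v*min(1,(k+1)/6) for k in range(8)]
b=call(a,S,[10*(k+1) for k in range(8)],W);print(desc(b),b)
b=call(b,[[0,0,0]]*8,[10*(k+1) for k in range(8)],W);print(desc(b),b)
b=call(b,[[0,0,0]]*3,[10,20,20.9],W);print(desc(b),b)
for d,n in(([-150,-1,180],4),([-97,-1,84],4),([-97,-1,125],6),([-97,-1,165],6)):
    s,b=to(b,d,n);print("  ",s,desc(b),b)
```

```text
11.875 [-395.098  -68.505  210.319   20.354   -0.54    -1.395] [ 0.85  -0.476 -1.069  0.355 -0.743  0.597]
v [ 0.169 -0.073  0.042]
[-220.      -0.     230.      20.354   -0.54   -68.009] [ 0.655 -0.038 -0.739  0.333 -0.588 -0.622]
[-220.      -0.     230.      20.354   -0.54   -17.319] [ 0.655 -0.038 -0.739  0.333 -0.588 -2.018]
[-220.      -0.     230.      20.354   -0.54     2.239] [ 0.655 -0.038 -0.739  0.333 -0.588 -2.383]
   [-0.048  0.002  0.071] [-150.      -1.     180.      20.354   -0.54     2.239] [ 0.561  0.154 -0.689  0.372 -0.433 -2.353]
   [-0.016  0.002  0.108] [-94.472  -1.272  90.073  19.64   -0.4     2.2  ] [ 0.443  0.366 -0.759  0.739 -0.162 -2.633]
   [-0.009  0.    -0.034] [-97.    -1.   125.    19.64  -0.4    2.2 ] [ 0.503  0.316 -0.645  0.423 -0.316 -2.363]
   [-0.013  0.    -0.038] [-97.    -1.   165.    19.64  -0.4    2.2 ] [ 0.517  0.263 -0.563  0.311 -0.446 -2.253]
```

Real and simulated motion agree. I'll go forward while turning the gripper half a turn, so the camera side faces away from the head.

>>> carry_out(slide=[[0.028,-0.012,0.007],[0.056,-0.024,0.014],[0.085,-0.036,0.021],[0.113,-0.049,0.028],[0.141,-0.061,0.035],[0.169,-0.073,0.042],[0.169,-0.073,0.042],[0.169,-0.073,0.042]], roll=[10.5,21,31.5,42,52.5,63,73.5,84], claw=[0.0854,0.0854,0.0854,0.0854,0.0854,0.0854,0.0854,0.0854])

```text
clock: 12.88
position: [454.5, 96.5, 228.9]
ee_rot: [0.766, -0.618, 0.124, -0.126]
contact_force: [-0.3, 0.1, -0.2]
gripper_width: 85.4
grasp_force: 0.0
```

>>> carry_out(slide=[[0,0,0],[0,0,0],[0,0,0],[0,0,0],[0,0,0],[0,0,0],[0,0,0],[0,0,0]], roll=[10.5,21,31.5,42,52.5,63,73.5,84], claw=[0.0854,0.0854,0.0854,0.0854,0.0854,0.0854,0.0854,0.0854])

```text
clock: 13.88
position: [454.2, 96.4, 229.3]
ee_rot: [-0.156, 0.972, -0.008, 0.177]
contact_force: [0.4, 0.1, 0.3]
gripper_width: 85.5
grasp_force: 0.0
```

>>> carry_out(slide=[[0,0,0],[0,0,0],[0,0,0]], roll=[10.5,10.5,10.5], claw=[0.0854,0.0854,0.0854])

```text
clock: 14.25
position: [454.3, 96.6, 230.3]
ee_rot: [-0.071, 0.981, 0.008, 0.178]
contact_force: [0.4, -0.8, -0.8]
gripper_width: 85.6
grasp_force: 0.0
```

Run:
```python
from h import *
np.set_printoptions(precision=3,suppress=True)
info(drill([-125,-1,165]))
s=read_state();p=get_image("wrist");cv2.imwrite("pics/w2.png",p["img"][:,:,::-1])
m=yellow(p);v,u=np.nonzero(m)
P=np.array([dfr(wpt(p,s,(a,b))) for a,b in zip(u,v) if 3<a<556 and 3<b<416])
P=P[(abs(P[:,0]+88)<60)&(abs(P[:,1])<40)&(P[:,2]>60)&(P[:,2]<120)]
t=P[(P[:,0]<-70)];print(len(t),"front",np.percentile(P[:,0],2),"y of tab",np.percentile(t[:,1],[2,50,98]),np.percentile(t[:,2],[2,50,98]))
for lo in(-108,-98,-88,-78):
    k=t[(t[:,0]>lo)&(t[:,0]<lo+10)];print(lo,np.percentile(k[:,1],[3,97]) if len(k) else None)
```

```text
t 14.25 pos [454.267  96.611 230.285] drillfr [-220.048    2.013  230.285]
z in drill [ 0.351 -0.006 -0.937] tilt 20.52281877624234 y in drill [-0.008  1.    -0.009] F [ 0.351 -0.759 -0.844] w 85.63845296627001 j [ 0.659 -0.039 -0.74   0.333 -0.586 -2.337]
roll to +Y 0.6309613543376332 or -179.36903864566239
slide mm [-66.101  -3.185  94.477]
604 front -108.4557210329535 y of tab [-8.438 -0.412  6.94 ] [75.916 94.449 96.35 ]
-108 [-8.321  6.661]
-98 [-8.444  6.871]
-88 [-8.547  7.067]
-78 [-7.526  7.277]
```

View pics/w2.png

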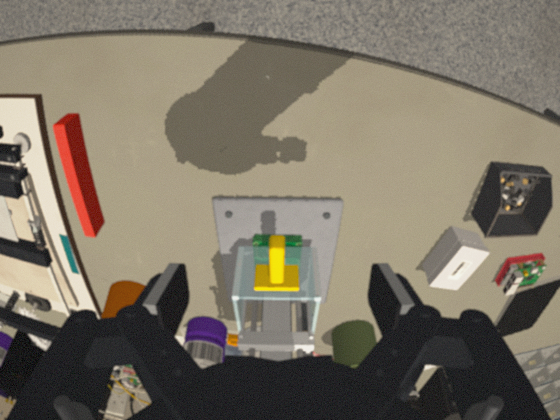

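The tab is at about (277,260), centred between the open fingers and in line with them. I'll approach in two moves.

>>> carry_out(slide=[[-0.022,-0.001,0.031],[-0.044,-0.002,0.063],[-0.066,-0.003,0.094],[-0.066,-0.003,0.094],[-0.066,-0.003,0.094]], roll=[0.6,0.6,0.6,0.6,0.6], claw=[0.0854,0.0854,0.0854,0.0854,0.0854])

```text
clock: 14.92
position: [548.3, 106.4, 166.3]
ee_rot: [-0.065, 0.982, 0.01, 0.178]
contact_force: [-0.3, -0.6, 0.5]
gripper_width: 85.3
grasp_force: 0.0
```

Run:
```python
from h import *
from plan import call,desc,W
np.set_printoptions(precision=3,suppress=True)
info(drill([-97,-.7,87]))
s=read_state();M=R.from_quat(s["ee_rot"]).as_matrix();v=M.T@(drill([-97,-.7,87])-s["position"])/1000
b=call(s["joints"],[v/3,v*2/3,v,v],[0]*4,W);print(desc(b),b)
```

```text
t 14.93 pos [548.314 106.404 166.312] drillfr [-125.536   -0.884  166.312]
z in drill [ 0.351 -0.005 -0.936] tilt 20.57780945431829 y in drill [ 0.003  1.    -0.004] F [-0.26  -0.632  0.516] w 85.3203185453667 j [ 0.536  0.211 -0.657  0.376 -0.397 -2.3  ]
roll to +Y -0.08621588669756083 or 179.91378411330243
slide mm [ 1.159  0.622 84.279]
[-94.64   -0.945  92.925  19.925  -0.163   0.139] [ 0.445  0.36  -0.757  0.725 -0.162 -2.584]
```

>>> carry_out(slide=[[0,0.0003,0.028],[0.001,0.0006,0.056],[0.001,0.0006,0.084],[0.001,0.0006,0.084],[0.001,0.0006,0.084]], roll=[0,0,0,0,0], claw=[0.0854,0.0854,0.0854,0.0854,0.0854])

```text
clock: 15.55
position: [579.5, 111.1, 94.8]
ee_rot: [-0.065, 0.982, 0.011, 0.175]
contact_force: [0.9, 0.7, 0.3]
gripper_width: 85.6
grasp_force: 0.0
```

Run:
```python
from h import *
from plan import call,desc,W
np.set_printoptions(precision=3,suppress=True)
for T in([-97,-.7,87],[-98,-.7,84]):
    info(drill(T))
    s=read_state();M=R.from_quat(s["ee_rot"]).as_matrix();v=M.T@(drill(T)-s["position"])/1000
    b=call(s["joints"],[v,v],[0]*2,W);print(desc(b),b)
```

```text
t 15.55 pos [579.494 111.124  94.785] drillfr [-94.005  -0.384  94.785]
z in drill [ 0.345 -0.001 -0.939] tilt 20.17934843745693 y in drill [ 0.002  1.    -0.001] F [0.939 0.657 0.257] w 85.61917733784387 j [ 0.445  0.357 -0.758  0.73  -0.161 -2.589]
roll to +Y -0.12078781420204775 or 179.87921218579794
slide mm [ 5.496 -0.319  6.275]
[-95.42   -0.882  90.912  19.765   0.018   0.108] [ 0.449  0.363 -0.754  0.702 -0.162 -2.566]
t 15.55 pos [579.494 111.124  94.785] drillfr [-94.005  -0.384  94.785]
z in drill [ 0.345 -0.001 -0.939] tilt 20.17934843745693 y in drill [ 0.002  1.    -0.001] F [0.939 0.657 0.257] w 85.61917733784387 j [ 0.445  0.357 -0.758  0.73  -0.161 -2.589]
roll to +Y -0.12078781420204775 or 179.87921218579794
slide mm [ 7.469 -0.319  8.746]
[-95.862  -0.984  89.181  19.612   0.058   0.095] [ 0.45   0.366 -0.753  0.694 -0.162 -2.558]
```

>>> carry_out(slide=[[0.0075,0,0.009],[0.0075,0,0.009]], roll=[0,0], claw=[0.0854,0.0854])

```text
clock: 15.8
position: [577.6, 110.6, 87.8]
ee_rot: [-0.065, 0.983, 0.012, 0.169]
contact_force: [-0.2, 0.9, -0.0]
gripper_width: 85.2
grasp_force: 0.0
```

>>> carry_out(slide=[[0.003,0,0.004],[0.003,0,0.004],[0.003,0,0.004],[0.003,0,0.004],[0.003,0,0.004],[0.003,0,0.004],[0.003,0,0.004],[0.003,0,0.004]], roll=[0,0,0,0,0,0,0,0], claw=[0.0854,0.06,0.04,0.025,0.01,0.008,0.008,0.008])

```text
clock: 16.8
position: [576.9, 111.0, 84.8]
ee_rot: [-0.066, 0.984, 0.012, 0.167]
contact_force: [-4.1, 4.8, 1.9]
gripper_width: 15.1
grasp_force: 58.5
```

Run:
```python
from h import *
np.set_printoptions(precision=3,suppress=True)
info();s=read_state();print(s["contact_force"],s["grasp_force"],s["wrist_torque"])
p=get_image("wrist");cv2.imwrite("pics/w3.png",p["img"][:,:,::-1])
M=R.from_quat(s["ee_rot"]).as_matrix();print("up 10mm in tool:",M.T@[0,0,10])
```

```text
t 16.8 pos [576.905 111.028  84.833] drillfr [-96.583  -0.133  84.833]
z in drill [ 0.33   0.002 -0.944] tilt 19.2934840576956 y in drill [-0.001  1.     0.002] F [-4.132  4.843  1.921] w 15.093246913866835 j [ 0.451  0.373 -0.753  0.69  -0.16  -2.555]
roll to +Y 0.0098256225188503 or -179.99017437748114
[-4.132  4.843  1.921] 58.520548939704895 [0.987 1.523 0.45 ]
up 10mm in tool: [-3.304  0.017 -9.438]
```

View pics/w3.png

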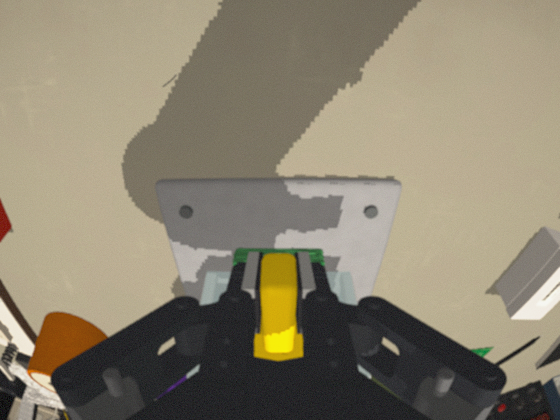

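The jaws hold the tab: 15 mm opening, 58 N, tab squarely between the pads at about (278,300). I'll lift 40 mm, which is below the earliest possible stop at 46 mm.

>>> carry_out(slide=[[-0.0013,0,-0.0038],[-0.0033,0,-0.0094],[-0.0059,0,-0.017],[-0.0086,0,-0.0245],[-0.0112,0,-0.032],[-0.0132,0,-0.0378],[-0.0132,0,-0.0378]], roll=[0,0,0,0,0,0,0], claw=[0.008,0.008,0.008,0.008,0.008,0.008,0.008])

```text
clock: 17.73
position: [576.9, 111.0, 124.4]
ee_rot: [-0.066, 0.984, 0.012, 0.167]
contact_force: [-1.8, 6.0, -2.2]
gripper_width: 15.0
grasp_force: 59.3
```

Run:
```python
from h import *
np.set_printoptions(precision=3,suppress=True)
info();s=read_state();print(s["contact_force"],s["grasp_force"])
M=R.from_quat(s["ee_rot"]).as_matrix();print("up 10mm in tool:",M.T@[0,0,10])
C1=drill([-90,0,85])
p=get_image("side");C=cloud(p);m=yellow(p)&(abs(C[...,0]-590)<50)&(abs(C[...,1]-112)<40)&(C[...,2]>60)&(C[...,2]<190);print(np.percentile(C[m][:,2],[3,50,97]))
cv2.imwrite("pics/s3.png",cv2.resize(p["img"][110:310,200:400,::-1],None,fx=3,fy=3))
```

```text
t 17.73 pos [576.88  110.972 124.411] drillfr [-96.616  -0.184 124.411]
z in drill [ 0.33   0.002 -0.944] tilt 19.268870324235888 y in drill [0.    1.    0.002] F [-1.834  6.008 -2.24 ] w 15.02706844135696 j [ 0.505  0.32  -0.623  0.368 -0.333 -2.273]
roll to +Y -0.04598400594497277 or 179.95401599405506
[-1.834  6.008 -2.24 ] 59.25703167915344
up 10mm in tool: [-3.3    0.021 -9.44 ]
[111.354 131.727 144.061]
```

View pics/s3.png

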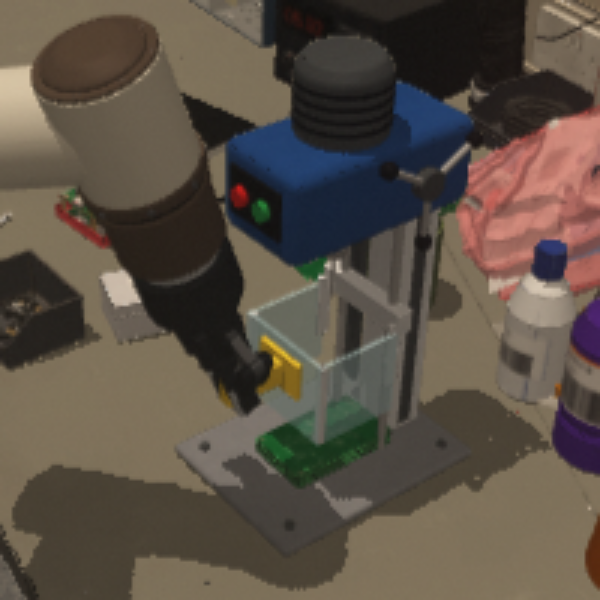

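The guard is up 40 mm with about 4 N of load. Before going higher I'll check how far the gripper body is from the head.

Run:
```python
from h import *
np.set_printoptions(precision=1,suppress=True)
p=get_image("side");C=cloud(p);d=(C-C0);xx=d@X;yy=d@Y;zz=C[...,2]
hs=cv2.cvtColor(p["img"],cv2.COLOR_RGB2HSV);blue=(hs[...,0]>95)&(hs[...,0]<130)&(hs[...,1]>110)
v,u=np.indices(zz.shape)
for z in range(180,360,15):
    s=(abs(zz-z)<8)&(abs(yy)<90)
    a=s&(xx<-79)&~blue&(u<278); b=s&blue&(u>270)
    print(z,"arm x max",np.percentile(xx[a],[50,98]) if a.sum()>3 else None,a.sum(),"blue min x",np.percentile(xx[b],2) if b.sum()>3 else None)
```

```text
180 arm x max [-607.6 -116.9] 111 blue min x None
195 arm x max [-619.7 -130. ] 206 blue min x None
210 arm x max [-631.  -129.9] 344 blue min x None
225 arm x max [-639.1 -134.9] 888 blue min x None
240 arm x max [-646.1 -131. ] 635 blue min x None
255 arm x max [-162.1 -124.9] 198 blue min x -79.13042619761332
270 arm x max [-153.   -83.8] 205 blue min x -79.22773880194013
285 arm x max [-173.3  -81.3] 193 blue min x -78.41968349958229
300 arm x max [-171.6  -80.8] 248 blue min x -78.315857537328
315 arm x max [-176.1 -127.8] 235 blue min x -79.01860614454428
330 arm x max [-192.2 -135.2] 287 blue min x -74.84162376845472
345 arm x max [-215.7 -145.4] 498 blue min x None
```

>>> carry_out(slide=[[-0.0008,0,-0.0024],[-0.0017,0,-0.0047],[-0.0017,0,-0.0047]], roll=[0,0,0], claw=[0.008,0.008,0.008])

```text
clock: 18.2
position: [576.9, 111.0, 129.0]
ee_rot: [-0.066, 0.984, 0.012, 0.167]
contact_force: [-0.9, 6.2, -4.0]
gripper_width: 15.1
grasp_force: 59.0
```

There is about 45 mm of clearance. The guard is now at 44 mm, so I'll feel upward in small steps.

>>> carry_out(slide=[[-0.0005,0,-0.0014]], roll=[0], claw=[0.008])

```text
clock: 18.32
position: [576.9, 111.0, 130.1]
ee_rot: [-0.066, 0.984, 0.012, 0.167]
contact_force: [-0.6, 6.3, -5.8]
gripper_width: 15.1
grasp_force: 58.7
```

>>> carry_out(slide=[[-0.0005,0,-0.0014]], roll=[0], claw=[0.008])

```text
clock: 18.45
position: [576.9, 111.0, 131.6]
ee_rot: [-0.066, 0.984, 0.012, 0.167]
contact_force: [0.2, 6.8, -7.4]
gripper_width: 14.9
grasp_force: 58.7
```

>>> carry_out(slide=[[-0.0005,0,-0.0014]], roll=[0], claw=[0.008])

```text
clock: 18.58
position: [576.9, 111.0, 133.0]
ee_rot: [-0.066, 0.984, 0.012, 0.166]
contact_force: [0.8, 7.0, -7.0]
gripper_width: 14.9
grasp_force: 58.7
```

>>> carry_out(slide=[[-0.0003,0,-0.0009]], roll=[0], claw=[0.008])

```text
clock: 18.7
position: [576.9, 111.0, 133.9]
ee_rot: [-0.066, 0.984, 0.012, 0.166]
contact_force: [1.3, 7.1, -6.1]
gripper_width: 15.3
grasp_force: 58.7
```

>>> carry_out(slide=[[-0.0005,0,-0.0014]], roll=[0], claw=[0.008])

```text
clock: 18.82
position: [576.9, 111.0, 135.5]
ee_rot: [-0.066, 0.984, 0.012, 0.166]
contact_force: [0.6, 6.0, -5.9]
gripper_width: 15.6
grasp_force: 58.7
```

>>> carry_out(slide=[[-0.0003,0,-0.0009]], roll=[0], claw=[0.008])

```text
clock: 18.95
position: [576.9, 111.0, 136.6]
ee_rot: [-0.066, 0.984, 0.012, 0.167]
contact_force: [-0.6, 6.6, -5.1]
gripper_width: 14.7
grasp_force: 58.8
```

There was a bump up to about -7.4 N and then a drop near 49 mm, probably the tooth. I'll lower gently to see whether it hooked.

>>> carry_out(slide=[[0.0005,0,0.0014]], roll=[0], claw=[0.008])

```text
clock: 19.08
position: [576.9, 111.0, 135.7]
ee_rot: [-0.066, 0.984, 0.012, 0.167]
contact_force: [-3.8, 6.3, -0.4]
gripper_width: 14.9
grasp_force: 59.7
```

>>> carry_out(slide=[[0.0005,0,0.0014]], roll=[0], claw=[0.008])

```text
clock: 19.2
position: [576.9, 111.0, 134.2]
ee_rot: [-0.066, 0.984, 0.012, 0.167]
contact_force: [-1.6, 5.7, -2.5]
gripper_width: 15.0
grasp_force: 59.4
```

>>> carry_out(slide=[[0.0005,0,0.0014]], roll=[0], claw=[0.008])

```text
clock: 19.32
position: [576.9, 111.0, 132.6]
ee_rot: [-0.066, 0.984, 0.012, 0.167]
contact_force: [-1.8, 6.2, -2.6]
gripper_width: 15.3
grasp_force: 59.4
```

>>> carry_out(slide=[[0.0005,0,0.0014]], roll=[0], claw=[0.008])

```text
clock: 19.45
position: [576.9, 111.0, 131.1]
ee_rot: [-0.066, 0.984, 0.012, 0.167]
contact_force: [-2.0, 6.1, -2.2]
gripper_width: 15.2
grasp_force: 59.4
```

>>> carry_out(slide=[[0.0005,0,0.0014]], roll=[0], claw=[0.008])

```text
clock: 19.58
position: [576.9, 111.0, 129.7]
ee_rot: [-0.066, 0.984, 0.012, 0.167]
contact_force: [-2.7, 5.7, -3.1]
gripper_width: 15.2
grasp_force: 59.4
```

It is not hooked yet. I'll go back to 52 mm and keep feeling upward.

>>> carry_out(slide=[[-0.0012,0,-0.0035],[-0.0024,0,-0.0068]], roll=[0,0], claw=[0.008,0.008])

```text
clock: 19.82
position: [576.9, 111.0, 136.4]
ee_rot: [-0.066, 0.984, 0.012, 0.167]
contact_force: [-1.1, 6.0, -3.7]
gripper_width: 15.2
grasp_force: 59.2
```

>>> carry_out(slide=[[-0.0005,0,-0.0014]], roll=[0], claw=[0.008])

```text
clock: 19.95
position: [576.9, 111.0, 138.1]
ee_rot: [-0.066, 0.984, 0.012, 0.167]
contact_force: [-1.6, 6.9, -4.7]
gripper_width: 15.3
grasp_force: 59.2
```

>>> carry_out(slide=[[-0.0003,0,-0.0009]], roll=[0], claw=[0.008])

```text
clock: 20.08
position: [576.9, 111.0, 139.1]
ee_rot: [-0.066, 0.984, 0.012, 0.167]
contact_force: [-0.6, 7.0, -4.8]
gripper_width: 15.2
grasp_force: 59.2
```

>>> carry_out(slide=[[-0.0005,0,-0.0014]], roll=[0], claw=[0.008])

```text
clock: 20.2
position: [576.9, 111.0, 140.5]
ee_rot: [-0.066, 0.984, 0.012, 0.167]
contact_force: [-1.1, 6.2, -4.8]
gripper_width: 15.1
grasp_force: 59.2
```

>>> carry_out(slide=[[-0.0005,0,-0.0014]], roll=[0], claw=[0.008])

```text
clock: 20.32
position: [576.9, 111.0, 142.0]
ee_rot: [-0.066, 0.984, 0.012, 0.167]
contact_force: [-1.4, 6.5, -4.7]
gripper_width: 14.9
grasp_force: 59.2
```

>>> carry_out(slide=[[-0.0005,0,-0.0014]], roll=[0], claw=[0.008])

```text
clock: 20.45
position: [576.9, 111.0, 143.5]
ee_rot: [-0.066, 0.984, 0.012, 0.167]
contact_force: [-0.1, 7.1, -4.5]
gripper_width: 15.2
grasp_force: 59.2
```

>>> carry_out(slide=[[-0.0005,0,-0.0014]], roll=[0], claw=[0.008])

```text
clock: 20.58
position: [576.9, 111.0, 145.0]
ee_rot: [-0.066, 0.984, 0.012, 0.167]
contact_force: [0.1, 6.0, -3.7]
gripper_width: 14.8
grasp_force: 59.2
```

>>> carry_out(slide=[[-0.0005,0,-0.0014]], roll=[0], claw=[0.008])

```text
clock: 20.7
position: [576.9, 111.0, 146.3]
ee_rot: [-0.066, 0.984, 0.012, 0.167]
contact_force: [3.9, 6.6, -12.4]
gripper_width: 15.0
grasp_force: 58.5
```

>>> carry_out(slide=[[-0.0005,0,-0.0014]], roll=[0], claw=[0.008])

```text
clock: 20.82
position: [576.9, 111.0, 146.5]
ee_rot: [-0.066, 0.984, 0.012, 0.166]
contact_force: [9.7, 6.9, -18.8]
gripper_width: 15.1
grasp_force: 58.6
```

That is the stop: -19 N at about 61.5 mm, so the catch should hold near 53 mm. I'll back off and lower gently onto it.

>>> carry_out(slide=[[0.001,0,0.0028],[0.0017,0,0.0047]], roll=[0,0], claw=[0.008,0.008])

```text
clock: 21.08
position: [576.9, 111.0, 142.9]
ee_rot: [-0.066, 0.984, 0.012, 0.167]
contact_force: [-1.7, 6.0, -2.6]
gripper_width: 14.9
grasp_force: 61.3
```

>>> carry_out(slide=[[0.0005,0,0.0014]], roll=[0], claw=[0.008])

```text
clock: 21.2
position: [576.9, 111.0, 141.5]
ee_rot: [-0.066, 0.984, 0.012, 0.167]
contact_force: [-1.5, 7.6, -3.3]
gripper_width: 15.2
grasp_force: 61.2
```

>>> carry_out(slide=[[0.0005,0,0.0014]], roll=[0], claw=[0.008])

```text
clock: 21.32
position: [576.9, 111.0, 140.1]
ee_rot: [-0.066, 0.984, 0.012, 0.167]
contact_force: [-1.9, 6.1, -2.9]
gripper_width: 14.8
grasp_force: 61.2
```

>>> carry_out(slide=[[0.0005,0,0.0014]], roll=[0], claw=[0.008])

```text
clock: 21.45
position: [576.9, 111.0, 138.6]
ee_rot: [-0.066, 0.984, 0.012, 0.167]
contact_force: [-1.3, 6.4, -3.3]
gripper_width: 15.3
grasp_force: 61.2
```

>>> carry_out(slide=[[0.0005,0,0.0014]], roll=[0], claw=[0.008])

```text
clock: 21.58
position: [576.9, 111.0, 137.4]
ee_rot: [-0.066, 0.984, 0.012, 0.167]
contact_force: [-6.0, 6.9, 3.6]
gripper_width: 15.3
grasp_force: 62.2
```

The load has moved to the catch (+3.6 N at 52.6 mm), so the guard is hooked. I'll ease up 1 mm and open.

>>> carry_out(slide=[[-0.0003,0,-0.0009],[-0.0003,0,-0.0009],[-0.0003,0,-0.0009],[-0.0003,0,-0.0009],[-0.0003,0,-0.0009],[-0.0003,0,-0.0009],[-0.0003,0,-0.0009]], roll=[0,0,0,0,0,0,0], claw=[0.012,0.03,0.05,0.07,0.08,0.08,0.08])

```text
clock: 22.45
position: [577.1, 109.8, 138.6]
ee_rot: [-0.065, 0.984, 0.012, 0.167]
contact_force: [1.0, -0.1, -0.5]
gripper_width: 80.3
grasp_force: 0.0
```

Run:
```python
from h import *
np.set_printoptions(precision=2,suppress=True)
info()
p=get_image("side");C=cloud(p);m=yellow(p)&(abs(C[...,0]-590)<50)&(abs(C[...,1]-112)<40)&(C[...,2]>60)&(C[...,2]<190);print(np.percentile(C[m][:,2],[3,50,97]))
```

```text
t 22.45 pos [577.08 109.77 138.64] drillfr [-96.58  -1.4  138.64]
z in drill [ 0.33  0.   -0.94] tilt 19.2534783354345 y in drill [0. 1. 0.] F [ 1.   -0.06 -0.48] w 80.25293160437487 j [ 0.51  0.3  -0.59  0.33 -0.38 -2.23]
roll to +Y -0.12763659724029755 or 179.87236340275967
[126.33 143.85 157.24]
```

>>> carry_out(slide=[[0,0,-0.02],[0,0,-0.05],[0,0,-0.085],[0,0,-0.12],[0,0,-0.12],[0,0,-0.12]], roll=[0,0,0,0,0,0], claw=[0.08,0.08,0.08,0.08,0.08,0.08])

```text
clock: 23.25
position: [537.5, 104.3, 251.3]
ee_rot: [-0.065, 0.984, 0.012, 0.166]
contact_force: [-0.1, -1.2, 0.1]
gripper_width: 80.0
grasp_force: 0.0
```

Run:
```python
from h import *
np.set_printoptions(precision=2,suppress=True)
info()
p=get_image("side");C=cloud(p);m=yellow(p)&(abs(C[...,0]-590)<50)&(abs(C[...,1]-112)<40)&(C[...,2]>60)&(C[...,2]<190);print(np.percentile(C[m][:,2],[3,50,97]))
cv2.imwrite("pics/s5.png",cv2.resize(p["img"][110:310,200:400,::-1],None,fx=2,fy=2))
```

```text
t 23.25 pos [537.45 104.28 251.33] drillfr [-136.58   -1.53  251.33]
z in drill [ 0.33  0.   -0.94] tilt 19.20101042250982 y in drill [0. 1. 0.] F [-0.11 -1.15  0.07] w 80.0329096892162 j [ 0.55  0.1  -0.48  0.21 -0.69 -2.14]
roll to +Y -0.13634730130406844 or 179.86365269869594
[127.11 145.83 156.24]
```

View pics/s5.png

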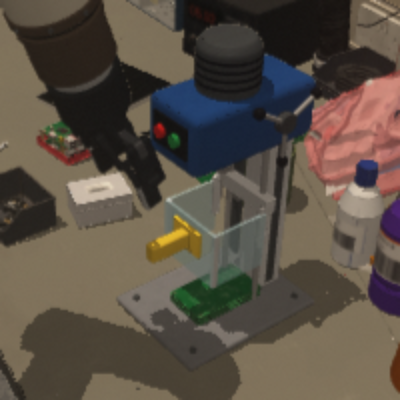

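The guard hangs up by itself, with the tab at about (175,240) and its top at z ≈ 156 mm. The gripper is clear and touches nothing.

```bash
python3 -c "
from bench import job_done
print(job_done())"
```

```text
the job is handed in; nothing more can be done
None
```

The guard is hooked on its catch at about 53 mm and stays up by itself; the gripper let go and backed clear, the peak wrist force at the stop was about 19 N, and the job was handed in after about 23 s (no verdict was returned).

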